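Stack the clutch's cone washers with alternating faces

TASK

The arbor of the green actuator already carries one conical spring washer, narrow end up. Put the other two washers on top of it so that the faces alternate: the middle one narrow end down, the top one narrow end up, all three lying flat and fully home on one another. Both loose washers lie narrow end up, so turn one over first (the slotted turning stand can hold it on edge while you grip it again from the other side), and leave the tools and other parts where they lie.

Things in the scene. Friction and masses are not known exactly. Their poses are not given: they have to be found in the camera images.
- washer_0_mid (a point): Cone washer (brass-coloured, dark inside), 50 mm diameter, 11 mm tall, bore 20 mm, 60 g, rigid; lowest on the arbor, narrow end up. Point on the axis half-way up; z axis from wide rim to narrow end (up = narrow end up). Wide face (ring 39-50 mm) lies 5.5 mm below, narrow end (ring 20-28 mm) 5.5 mm above. Rim edge: a 5 mm tall cylinder, its middle 3 mm below this point: grip there across the diameter.
- washer_1_mid (a point): The same kind of washer, point and axes as washer_0 (mass 45 to 80 g). It starts narrow end up on one of the two black stools (stool_a).
- washer_2_mid (a point): The same kind of washer, point and axes as washer_0 (mass 45 to 80 g). It starts narrow end up on the other black stool (stool_b).
- arbor_seat (a point): Centre of the steel flange on which the stack stands, at the foot of the arbor; z up along the arbor. Flange 42 mm diameter, 45 mm above the bench. Arbor 16 mm diameter, 38 mm tall, then tapering over 8 mm more to an 8 mm tip.
- actuator: Green actuator (fixed) that carries the arbor; origin on the bench under the arbor. Body 110 mm (x, from -43 to 67) by 90 mm, 22 mm high, gears on it up to 29 mm, a black stub to -y.
- turn_stand: Turning stand (fixed, aluminium, blue lips): a slot that holds one washer standing on edge. Origin on the bench under its centre; y along the slot, x across it. Foot 60 x 50 x 8 mm. Slot 13 mm wide between cheeks 36 mm long (shorter than the washer's diameter, so fingers pass outside their ends) that rise to 44 mm, flared lips to 51 mm.
- slot_floor (a point): Middle of the stand's slot, 36 mm above the bench, level with two floor pads 22 mm apart along the slot that keep a washer from rolling; axes as the stand. A washer standing there has its axis along x (either way), its centre about 22.5 mm above this point, leaning by up to about 15 degrees.
- stool_a: Black stool (fixed), origin on the bench under its centre. Top 44 mm diameter, 40 mm above the bench, with a 30 mm wide, 3 mm high boss that lies inside the washer; a 60 mm wide foot.
- stool_b: The other stool, the same as stool_a.
- screw_tin: Bystander: small black tin of screws, 75 x 62 x 22 mm, origin under its centre.
- loupe: Bystander: black loupe with green glass, 68 mm diameter, 16 mm high, origin under its centre.
- screwdriver: Bystander: orange-handled screwdriver lying on the bench, 170 mm long along x, 26 mm high.
- pliers: Bystander: blue-handled pliers lying on the bench, about 140 mm long along x, 11 mm high.
- spare_gear: Bystander: steel gear 48 mm diameter with brass hub, 16 mm high, origin under its centre.
- brass_sleeve: Bystander: flanged brass sleeve, 24 mm diameter, 24 mm high, origin under its centre.
- oiler: Bystander: small amber oil bottle, 34 mm diameter, 60 mm high, origin under its centre.
There are look-alikes about, which are no part of the job. What is shaped like the part that bears washer_0_mid but blue is not meant.

How it is judged:
At the end, for the whole second after the job is handed in: All three washers at rest on the arbor, within 5 mm of its axis and 7 degrees of level: washer_0 lowest, narrow end up; one of the others in the middle, narrow end down; the last on top, narrow end up; middles 5.5, 16.5, 27.5 mm above the flange, each within 2.5 mm (horizontal distance between washer_0_mid and arbor_seat below 0.005 m and z of washer_0_mid in the frame of arbor_seat between 0.003 and 0.008 m and angle between washer_0_mid's own z axis and vertical below 0.12 rad and linear speed of washer_0 below 0.02 m/s and ((horizontal distance between each of washer_1_mid, washer_2_mid and arbor_seat below 0.005 m and z of washer_1_mid in the frame of arbor_seat between 0.014 and 0.019 m and angle between washer_1_mid's own z axis and vertical above 3.0216 rad and linear speed of each of washer_1, washer_2 below 0.02 m/s and z of washer_2_mid in the frame of arbor_seat between 0.025 and 0.03 m and angle between washer_2_mid's own z axis and vertical below 0.12 rad) or (horizontal distance between each of washer_2_mid, washer_1_mid and arbor_seat below 0.005 m and z of washer_2_mid in the frame of arbor_seat between 0.014 and 0.019 m and angle between washer_2_mid's own z axis and vertical above 3.0216 rad and linear speed of each of washer_2, washer_1 below 0.02 m/s and z of washer_1_mid in the frame of arbor_seat between 0.025 and 0.03 m and angle between washer_1_mid's own z axis and vertical below 0.12 rad))); the robot touches nothing.
It fails at once if a tool or other part on the bench is moved more than 30 mm (distance of any of screw_tin, loupe, screwdriver, pliers, spare_gear, brass_sleeve, oiler from where it was at the start of the episode above 0.03 m).
It also fails if it takes over 72 s, if anything falls off the work surface, if the arm or the gripper's body presses on something with over 40 N, if the wrist force passes 120 N, or if a joint passes its speed limit or range.

ROBOT

A 6-joint arm with a two-finger parallel gripper is mounted at the origin on the work surface. World frame = base frame: x ahead of the robot, y to its left, z up, the work surface at z = 0. Lengths are in m, angles in rad, forces in N, time in s.
With the tool pointing down it reaches from about 0.35 to 0.725 m from the base axis. Payload 4.3 kg.
Tool frame: the origin (TCP) lies at the very end of the fingers, on their centre line; the grasp point (between the pads) lies 19 mm behind it; x points along the fingers, y is the direction in which the jaws open and shut, and the axes are right-handed (so a half turn about x gives the same grasp; the last joint's range is limited). The gripper opens to 85 mm and grips with 20 to 120 N. Pads are 22 mm wide; open, the fingers measure 114 mm over their backs; the gripper's body (76 mm by 85 mm) begins 54 mm behind the grasp point. The pads swing forward as they close: fully open they stand 13 mm farther back than shut.
Start: joints at [1.07, 0.377, 0.081, 1.274, 0, 1.46], TCP at [0.219, 0.532, 0.231] pointing down, gripper open.
Joint ranges: [-2.72, 2.72], [-0.84, 1.66], [-1.02, 1.22], [-1.77, 2.12], [-1.37, 1.28], [-3.14, 3.14]. Speed limits (rad/s): [2.57, 2.57, 3.14, 3.14, 3.14, 3.14].

INTERFACE

Orientations are given as a unit quaternion [x, y, z, w].
In Python, from rig import * gives the robot as it stands. The module is installed in compiled form; this text tells all that it offers.
- The arm moves only by the tool send_rows, never from a script. Its argument "targets" is a list of rows, each an object of numbers: "tx", "ty", "tz": the shift along the tool's x, y, z in mm; "ax", "ay", "az": the turn, a rotation vector about the tool's x, y, z in degrees; "fingers": the opening, from 0 (shut) to 1 (fully open). A call has exactly 8 rows; each row is the pose to reach, as a shift and turn from the pose commanded when the call began, along the tool's axes at that moment; what a row does not reach only later rows make up. A row lasts 1/8 s, in which the tool goes at most 62.5 mm and 10.7 degrees, less where a joint would pass 70% of its speed; a pose out of reach is approached as far as the arm can. A call with a gripper value outside its range is refused whole. The fingers move at their own pace and stop on an object; the grip force is fixed at half the most. Time passes only in rows, so rows that repeat a pose let the fingers close, or fill a call up. It gives the time, the measured TCP pose, the force and the opening at its end, in the units of the state.
- read_state(): the state, without advancing time (a new reading comes with each control period).
- camera(name): name is "scene" or "top" or "wrist"; returns a dict with "frame" (420x560x3 uint8, red, green, blue), "fx", "fy", "cx", "cy" (pixels), "R" (3x3) and "t" (3): a world point X has camera coordinates R X + t; the wrist camera has in their place "tool_from_camera" (4x4, takes a point from camera to tool coordinates, whose origin is the TCP and whose axes are the tool frame's). Camera axes: x right, y down, z forward; pixel columns grow to the right and rows downward; lengths in m; the calibration is good to about 2 mm. A picture is of the moment at which its call begins: read the wrist's pose just before it. There is no depth.
- finish_job(): hands the job in, once; it reports no verdict.
The state is a dict: "time_s": time; "qpos": joint angles; "qvel": joint speeds; "effort": joint torques, N m; "tcp_pos": TCP position; "tcp_rot": TCP orientation; "ft_force": force on the tool from outside, world axes, zero at the start; "ft_torque": the same for the moment, N m; "grip_width": finger opening in m.
Only numpy, scipy, OpenCV 4.12 (cv2) and the standard library are available. Lean on these libraries where they do the work, as an engineer would, in place of code of your own. Each camera call takes 0.05 s, during which the arm holds its last target.

## Working session

There is one attempt and no reset: what is moved stays moved. The work goes in short steps, Python scripts to look and compute and a tool call to move; the robot and the scene stay as the last step left them, time stands still between calls to the robot, and variables do not carry over. Pictures are saved under pics/ and viewed, and the job is handed in when it is done.

Besides the shell and the picture viewer there is one more tool, called as name([rows], argument=value, ...), one row to a line, values as JSON. send_rows: Moves the arm, as the interface text tells. Its arguments: {"type":"object","properties":{"targets":{"type":"array"}},"required":["targets"]}

```bash
ls; mkdir -p pics
python3 - <<'E'
from rig import *
import cv2
s=read_state(); print({k:(s[k] if isinstance(s[k],(int,float)) else [round(float(v),4) for v in s[k]]) for k in s})
for n in ["scene","top","wrist"]:
    c=camera(n); cv2.imwrite(f"pics/{n}0.png",cv2.cvtColor(c["frame"],cv2.COLOR_RGB2BGR))
    print(n,{k:(c[k].tolist() if hasattr(c[k],'tolist') else c[k]) for k in c if k!="frame"})
E
```

```text
pics
{'time_s': 0.0, 'qpos': [1.0697, 0.3781, 0.0796, 1.2744, 0.0, 1.4605], 'qvel': [-0.0008, -0.0009, -0.0008, 0.0007, -0.0002, -0.0002], 'effort': [-0.0002, -46.3602, 26.9875, 0.0209, -0.0, 0.0], 'tcp_pos': [0.2187, 0.5311, 0.2304], 'tcp_rot': [0.1366, 0.6939, -0.138, 0.6934], 'ft_force': [-0.2167, -0.113, -0.101], 'ft_torque': [0.0026, 0.002, 0.0087], 'grip_width': 0.08512059512481601}
scene {'fx': 470.5558131461617, 'fy': 470.5558131461617, 'cx': 270.03465335313484, 'cy': 218.25914037754822, 'R': [[0.6055384407530365, 0.7958104824264091, 0.002978729700339525], [0.5855622669478399, -0.44301793851045884, -0.6788607645790484], [-0.538924881868789, 0.4128205205875667, -0.7342609818617101]], 't': [-0.3338874875969808, -0.25742567867589455, 1.3531180432422971]}
top {'fx': 403.392414006271, 'fy': 403.392414006271, 'cx': 279.3837981267382, 'cy': 212.16485288470238, 'R': [[0.024188468079325266, -0.9993001757116613, 0.028532031729593847], [-0.9904969615032296, -0.02782109149748356, -0.13469133647253786], [0.13539086846920376, -0.025002913640848768, -0.9904767372556628]], 't': [-0.0015767138478528639, 0.5121218353781387, 0.8751897742220347]}
wrist {'fx': 347.68944986166963, 'fy': 347.68944986166963, 'cx': 279.7697880111432, 'cy': 203.38354895615277, 'tool_from_camera': [[6.652646053086121e-05, -0.27088666099985637, 0.9626112468003785, -0.14313633068931594], [0.9999999922017493, 0.00011976113488978899, -3.5408651392292255e-05, 4.234730058050307e-05], [-0.00010569168402819642, 0.9626112416493066, 0.2708866668546986, -0.06843197072960679], [0.0, 0.0, 0.0, 1.0]]}
```

View pics/scene0.png

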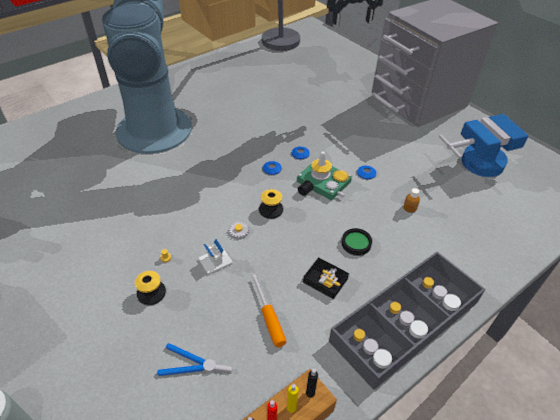

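View pics/top0.png

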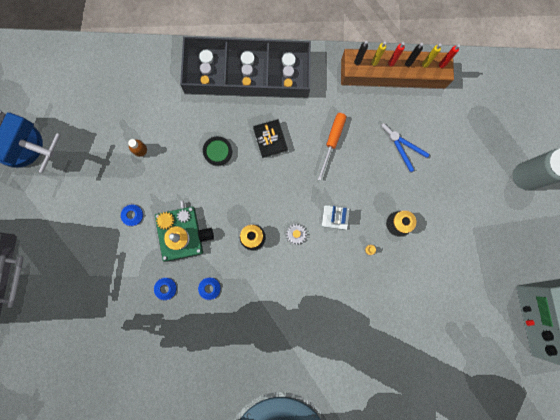

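View pics/wrist0.png

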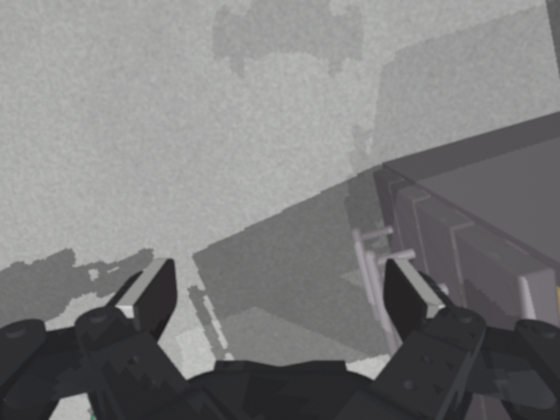

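Candidates for washers in the top view are the brass cones at (175,237) on the green actuator, (251,237) and (404,222) on the black stools, and blue look-alikes at (132,215), (165,288) and (209,288). The brass ones are the job, so I'll crop in on them.

Run:
```python
import cv2,numpy as np
a=cv2.imread("pics/top0.png"); b=cv2.imread("pics/scene0.png")
def cr(im,x,y,w,h,k): return cv2.resize(im[y:y+h,x:x+w],None,fx=k,fy=k,interpolation=cv2.INTER_CUBIC)
cv2.imwrite("pics/c1.png",np.vstack([np.hstack([cr(a,130,190,70,50*2-20,5),cr(a,215,190,70,80,5)])[:300],np.hstack([cr(a,310,185,70,60,5),cr(a,360,190,70,60,5)])]))
cv2.imwrite("pics/c2.png",np.vstack([np.hstack([cr(b,290,140,70,60,5),cr(b,245,170,70,60,5)]),np.hstack([cr(b,180,220,70,60,5),cr(b,120,255,70,60,5)])]))
```

```text
(no output)
```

View pics/c1.png

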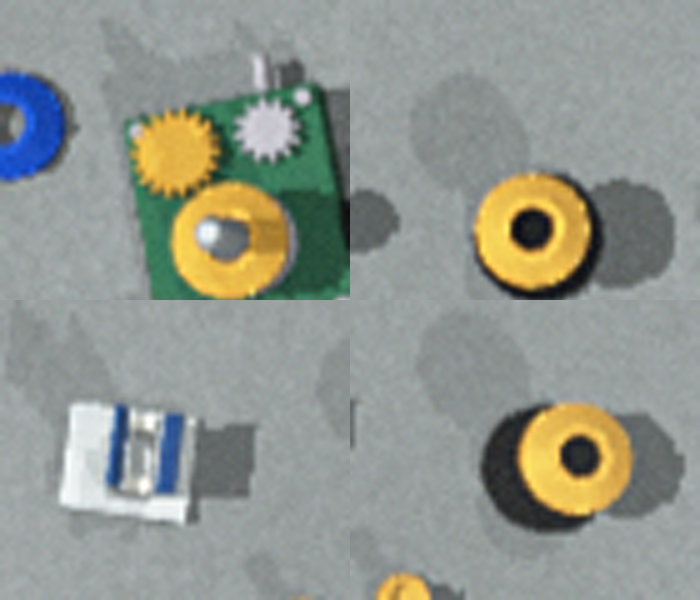

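View pics/c2.png

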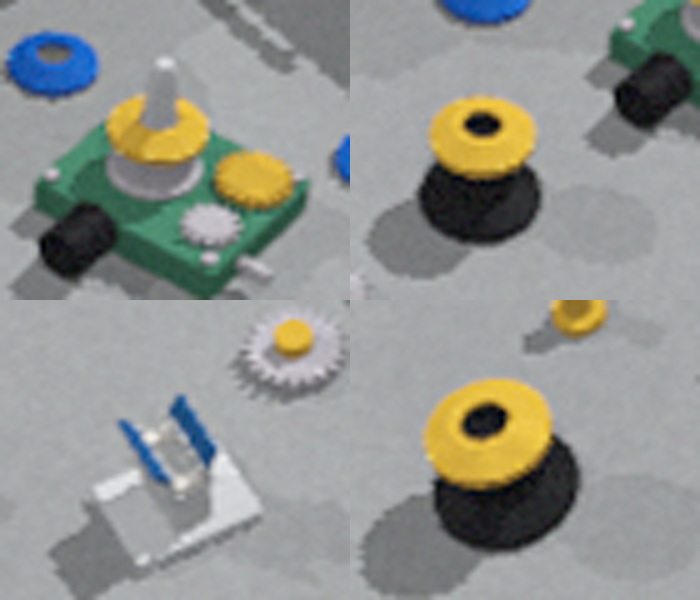

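```bash
cat > h.py <<'E'
import numpy as np,cv2
from rig import *
from scipy.spatial.transform import Rotation as Ro
def wcam(c,s=None):
    "world->cam R,t, for any camera dict"
    if "R" in c: return np.array(c["R"]),np.array(c["t"])
    T=np.eye(4);T[:3,:3]=Ro.from_quat(s["tcp_rot"]).as_matrix();T[:3,3]=s["tcp_pos"]
    I=np.linalg.inv(T@np.array(c["tool_from_camera"]));return I[:3,:3],I[:3,3]
def proj(c,X,s=None):
    R,t=wcam(c,s);p=np.atleast_2d(X)@R.T+t
    return np.c_[c["fx"]*p[:,0]/p[:,2]+c["cx"],c["fy"]*p[:,1]/p[:,2]+c["cy"]]
def onz(c,u,v,z,s=None):
    R,t=wcam(c,s);o=-R.T@t;d=R.T@np.array([(u-c["cx"])/c["fx"],(v-c["cy"])/c["fy"],1]);return o+d*(z-o[2])/d[2]
def shot(n,name,crop=None,k=1):
    s=read_state();c=camera(n);im=cv2.cvtColor(c["frame"],cv2.COLOR_RGB2BGR)
    if crop: x,y,w,h=crop;im=im[y:y+h,x:x+w]
    if k!=1: im=cv2.resize(im,None,fx=k,fy=k,interpolation=cv2.INTER_CUBIC)
    cv2.imwrite(f"pics/{name}.png",im);return s,c
def st():
    s=read_state();print("t",round(s["time_s"],2),"tcp",np.round(s["tcp_pos"],4),"q",np.round(s["qpos"],3),"F",np.round(s["ft_force"],1),"w",round(s["grip_width"],4));print(np.round(Ro.from_quat(s["tcp_rot"]).as_matrix(),3));return s
def shift(s,target):
    return np.round(1000*Ro.from_quat(s["tcp_rot"]).as_matrix().T@(np.array(target)-s["tcp_pos"]),1)
E
python3 - <<'E'
from h import *
C={n:camera(n) for n in("top","scene")}
for n,c in C.items():
    hsv=cv2.cvtColor(c["frame"],cv2.COLOR_RGB2HSV)
    m=cv2.inRange(hsv,(15,120,60),(32,255,255))
    for cn in cv2.findContours(m,0,2)[0]:
        if cv2.contourArea(cn)>150:
            e=cv2.fitEllipse(cv2.convexHull(cn)); u,v=e[0]
            print(n,np.round(e[0],1),np.round(e[1],1),[np.round(onz(c,u,v,z),4)[:2].tolist() for z in(.0445,.0495)])
# stand foot corners read off crops
E
```

```text
top [251.2 235.8] [22.6 23.6] [[0.4562, 0.073], [0.4558, 0.0728]]
top [171.2 230.9] [25.8 40.6] [[0.4623, 0.249], [0.4619, 0.2478]]
top [404.5 221.3] [21.8 23. ] [[0.4977, -0.2692], [0.4971, -0.2675]]
top [430.8  56.2] [ 9.2 28.4] [[0.8955, -0.3395], [0.8926, -0.3374]]
scene [282.6 419.3] [ 57.9 132.2] [[0.8758, -0.2217], [0.8772, -0.2229]]
scene [273.5 325.8] [15.1 47.2] [[0.733, -0.1302], [0.7352, -0.132]]
scene [147.4 281.7] [21.4 25.8] [[0.5027, -0.2702], [0.5064, -0.2711]]
scene [271.  197.2] [16.4 20.4] [[0.461, 0.0715], [0.465, 0.0684]]
scene [488.1 -30.2] [ 24.2 347.5] [[-0.0928, 1.6959], [-0.0852, 1.6823]]
scene [228.6   6.8] [64.6 99.2] [[-0.4619, 0.5713], [-0.452, 0.565]]
```

Run:
```python
from h import *
c=camera("top")
P=[(324.4,205.4),(349.2,209),(347.6,229.4),(322,226)]
X=np.array([onz(c,u+0,v,.008) for u,v in P]);print(np.round(X,4),X.mean(0));print([np.linalg.norm(X[i]-X[(i+1)%4]) for i in range(4)])
# lips: left bar top end(122,405) bottom(112,487); right (173,413),(168,492)
L=np.array([onz(c,310+u/5,185+(v-300)/5,.051) for u,v in[(120,405),(112,487),(173,413),(168,494)]]);print(np.round(L,4),L.mean(0))
# arbor: flange/tip
print(onz(c,130+209/5,190+235/5,.091))
# actuator body corners at .022
print([onz(c,130+u/5,190+v/5,.022).round(4).tolist() for u,v in[(125,122),(320,85)]])
s=camera("scene")
print(onz(s,290+163/5,140+62/5,.091))
# stand in scene: lips
print([onz(s,180+u/5,220+(v-300)/5,.051).round(4).tolist() for u,v in [(122,422),(165,480),(180,400),(213,465)]])
```

```text
[[ 0.5345 -0.0936  0.008 ]
 [ 0.5277 -0.1518  0.008 ]
 [ 0.4797 -0.1481  0.008 ]
 [ 0.486  -0.0885  0.008 ]] [ 0.50699627 -0.12049896  0.008     ]
[np.float64(0.05861060262914425), np.float64(0.048082736261911556), np.float64(0.05998977388948192), np.float64(0.048750006286658)]
[[ 0.527  -0.1091  0.051 ]
 [ 0.4902 -0.1058  0.051 ]
 [ 0.5241 -0.1329  0.051 ]
 [ 0.4877 -0.1307  0.051 ]] [ 0.50726329 -0.11963169  0.051     ]
[0.4458539  0.23586822 0.091     ]
[[0.5007, 0.2932, 0.022], [0.5201, 0.2062, 0.022]]
[0.45109869 0.23608653 0.091     ]
[[0.4941, -0.131, 0.051], [0.5313, -0.1333, 0.051], [0.4986, -0.1049, 0.051], [0.5367, -0.1131, 0.051]]
```

```bash
cat >> h.py <<'E'
def Rt(jaw_deg,lean_deg):
    "tool R: jaw azimuth, lean>0 = body leans left (tool points down & right)"
    a=np.radians(jaw_deg);l=np.radians(lean_deg)
    J=np.array([np.cos(a),np.sin(a),0]);L=np.array([-np.sin(a),np.cos(a),0]);Z=np.array([0,0,1.])
    x=-np.cos(l)*Z-np.sin(l)*L
    return np.c_[x,J,np.cross(x,J)]
def plan(pos,R,back=0,s=None):
    "pos = wanted world place of the point 'back' m behind TCP"
    s=s or read_state();R0=Ro.from_quat(s["tcp_rot"]).as_matrix()
    p=np.array(pos)+R[:,0]*back
    d=1000*R0.T@(p-s["tcp_pos"]);rv=np.degrees(Ro.from_matrix(R0.T@R).as_rotvec())
    print("TCP goal",np.round(p,4),"t",np.round(d,1),"a",np.round(rv,2));return d,rv
E
python3 - <<'E'
from h import *
plan([.457,.072,.150],Rt(-6,0))
E
```

```text
TCP goal [0.457 0.072 0.15 ] t [  81.2 -334.2  395.2] a [7.361e+01 1.000e-02 2.000e-02]
```

send_rows([
  {"tx":8,"ty":-38,"tz":45,"ax":9,"ay":0,"az":0,"fingers":1},
  {"tx":16,"ty":-76,"tz":90,"ax":18,"ay":0,"az":0,"fingers":1},
  {"tx":24,"ty":-114,"tz":135,"ax":27,"ay":0,"az":0,"fingers":1},
  {"tx":32,"ty":-152,"tz":180,"ax":36,"ay":0,"az":0,"fingers":1},
  {"tx":40,"ty":-190,"tz":225,"ax":45,"ay":0,"az":0,"fingers":1},
  {"tx":50,"ty":-228,"tz":270,"ax":54,"ay":0,"az":0,"fingers":1},
  {"tx":60,"ty":-266,"tz":315,"ax":63,"ay":0,"az":0,"fingers":1},
  {"tx":72,"ty":-304,"tz":360,"ax":72,"ay":0,"az":0,"fingers":1},
])

```text
time_s: 1.35
tcp_pos: [0.4371, 0.1117, 0.1594]
tcp_rot: [0.521, 0.479, -0.52, 0.479]
ft_force: [1.0, 1.0, 0.6]
grip_width: 0.0851
```

Run:
```python
from h import *
st()
plan([.457,.072,.150],Rt(-6,0))
shot("wrist","w1")
```

```text
t 1.35 tcp [0.4371 0.1117 0.1594] q [ 0.109  0.166 -0.395  1.008  0.     1.762] F [1.  1.  0.6] w 0.0851
[[ 0.002  0.997 -0.082]
 [ 0.    -0.082 -0.997]
 [-1.     0.001 -0.001]]
TCP goal [0.457 0.072 0.15 ] t [ 9.4 23.1 38. ] a [ 1.31 -0.04 -0.08]
```

View pics/w1.png

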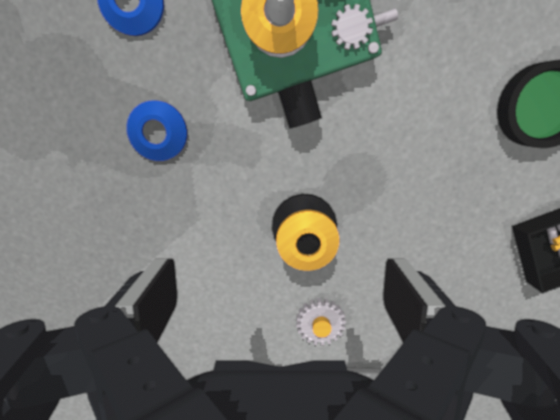

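Run:
```python
from h import *
s=read_state();c=camera("wrist")
hsv=cv2.cvtColor(c["frame"],cv2.COLOR_RGB2HSV)
m=cv2.inRange(hsv,(15,120,60),(32,255,255))
for cn in cv2.findContours(m,0,2)[0]:
    if cv2.contourArea(cn)>800:
        e=cv2.fitEllipse(cv2.convexHull(cn)); u,v=e[0]
        print(np.round(e[0],1),np.round(e[1],1),[np.round(onz(c,u,v,z,s),4)[:2].tolist() for z in(.0445,.0495)])
print(onz(c,308,243.5,.051,s), "bore")
# predicted rim outline for washer centre
for z,r in((.045,.025),(.0405,.025),(.051,.014)):
    a=np.linspace(0,2*np.pi,60)
    p=proj(c,np.c_[.457+r*np.cos(a),.072+r*np.sin(a),0*a+z],s);print(z,p.min(0),p.max(0))
im=cv2.cvtColor(c["frame"],cv2.COLOR_RGB2BGR)
cv2.imwrite("pics/w1c.png",cv2.resize(im[190:290,250:370],None,fx=6,fy=6,interpolation=cv2.INTER_CUBIC))
ys,xs=np.where(m[190:285,260:350]>0);print("brass bbox",xs.min()+260,xs.max()+260,ys.min()+190,ys.max()+190)
# finger tip location: pads at y=+-.0425
```

```text
[303.6 231.8] [62.4 63.9] [[0.4565, 0.0764], [0.4563, 0.0783]]
[ 2.716e+02 -2.000e-01] [77.3 83.7] [[0.4475, 0.2403], [0.4475, 0.239]]
[0.45887297 0.06894775 0.051     ] bore
0.045 [273.02384417 206.7526749 ] [336.45722751 266.08587176]
0.0405 [273.10998737 205.10828635] [335.55524439 263.6206512 ]
0.051 [287.15252332 222.87772985] [323.43902978 256.72157971]
brass bbox 272 335 201 263
```

View pics/w1c.png

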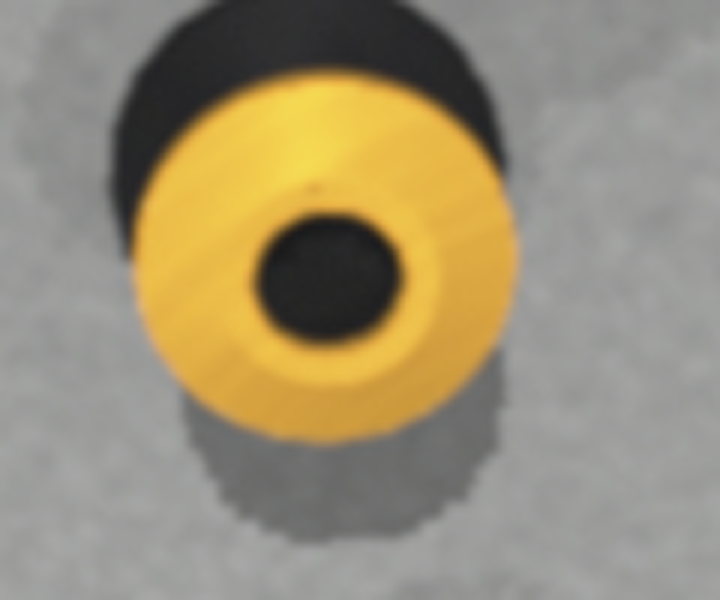

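Run:
```python
from h import *
s=st()
plan([.457,.074,.150],Rt(-6,0))
```

```text
t 1.45 tcp [0.4381 0.1089 0.1585] q [ 0.104  0.169 -0.394  1.008 -0.002  1.761] F [-1.  -0.3  0.6] w 0.0854
[[ 0.001  0.996 -0.086]
 [-0.002 -0.086 -0.996]
 [-1.     0.001  0.002]]
TCP goal [0.457 0.074 0.15 ] t [ 8.6 21.8 33.1] a [ 1.06  0.1  -0.04]
```

```bash
cat >> h.py <<'E'
from scipy.optimize import least_squares
def brass(c,box=None):
    hsv=cv2.cvtColor(c["frame"],cv2.COLOR_RGB2HSV)
    m=cv2.inRange(hsv,(15,120,60),(32,255,255))
    if box: k=np.zeros_like(m);x,y,w,h=box;k[y:y+h,x:x+w]=1;m=m*k
    return m
def washerxy(c,s,box,zb,guess):
    "fit flat washer (wide face down at zb) silhouette bbox-wise via hull ellipse"
    m=brass(c,box);cn=max(cv2.findContours(m,0,2)[0],key=cv2.contourArea)
    hull=cv2.convexHull(cn);mu=cv2.moments(hull);ob=np.array([mu["m10"]/mu["m00"],mu["m01"]/mu["m00"],np.sqrt(mu["m00"])])
    a=np.linspace(0,2*np.pi,90)
    def f(p):
        P=np.vstack([np.c_[p[0]+r*np.cos(a),p[1]+r*np.sin(a),0*a+zb+z] for z,r in((0,.025),(.005,.025),(.011,.014))])
        h=cv2.convexHull(proj(c,P,s).astype(np.float32));mm=cv2.moments(h)
        return np.array([mm["m10"]/mm["m00"],mm["m01"]/mm["m00"],np.sqrt(mm["m00"])])-ob
    r=least_squares(lambda p:f(p)[:2],guess,diff_step=1e-3);print("washer",np.round(r.x,4),"size err px",np.round(f(r.x)[2],2),"of",np.round(ob[2],1));return r.x
E
python3 - <<'E'
from h import *
s=read_state();c=camera("wrist")
washerxy(c,s,(240,180,140,110),.04,[.457,.072])
m=brass(c,(0,0,1,1))
cc=camera("top")
washerxy(cc,None,(230,215,45,45),.04,[.457,.072])
washerxy(cc,None,(380,200,45,45),.04,[.498,-.269])
im=cv2.cvtColor(c["frame"],cv2.COLOR_RGB2BGR)
cv2.imwrite("pics/w2c.png",cv2.resize(im[0:120,200:400],None,fx=4,fy=4,interpolation=cv2.INTER_CUBIC))
st()
E
```

```text
washer [0.4565 0.0752] size err px -0.22 of 55.5
washer [0.4558 0.0702] size err px 1.38 of 18.7
washer [ 0.4981 -0.2698] size err px 0.88 of 19.1
t 1.55 tcp [0.4361 0.1126 0.1591] q [ 1.110e-01  1.670e-01 -3.950e-01  1.010e+00  1.000e-03  1.761e+00] F [-0.7  0.3 -0.5] w 0.0859
[[-0.001  0.997 -0.079]
 [ 0.    -0.079 -0.997]
 [-1.    -0.001 -0.   ]]
```

View pics/w2c.png

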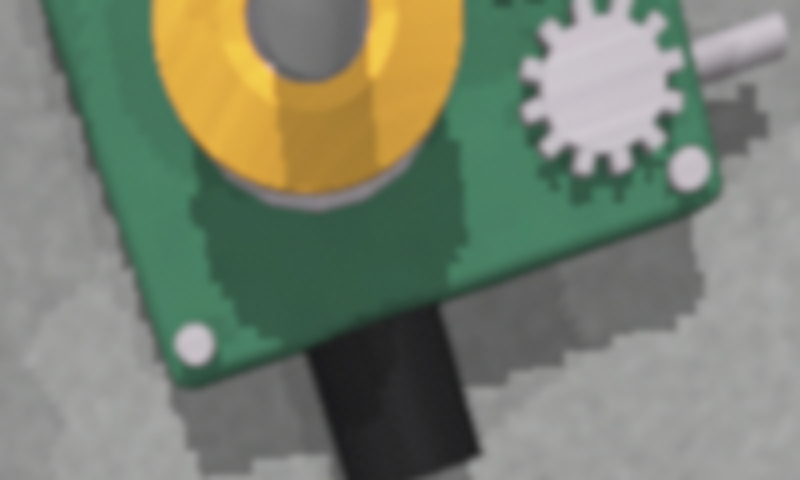

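```bash
cat >> h.py <<'E'
import json,os
def cmd():
    if os.path.exists("cmd.json"): d=json.load(open("cmd.json"));return np.array(d["p"]),np.array(d["R"])
    return np.array([.219,.532,.231]),Rt(67.65,0)
def sent(t,a=(0,0,0)):
    "book-keep last row of a move"
    p,R=cmd();p=p+R@np.array(t)/1000;R=R@Ro.from_rotvec(np.radians(a)).as_matrix()
    json.dump({"p":p.tolist(),"R":R.tolist()},open("cmd.json","w"))
def cs():
    p,R=cmd();return {"tcp_pos":p,"tcp_rot":Ro.from_matrix(R).as_quat()}
def cmp(n=1):
    p,R=cmd();s=read_state();print("t",round(s["time_s"],2),"cmd",np.round(p,4),"meas-cmd mm",np.round(1000*(s["tcp_pos"]-p),1),"rot deg",np.round(np.degrees(Ro.from_matrix(R.T@Ro.from_quat(s["tcp_rot"]).as_matrix()).as_rotvec()),1),"F",np.round(s["ft_force"],1),"w",round(s["grip_width"],4))
E
python3 - <<'E'
from h import *
sent((72,-304,360),(72,0,0));cmp()
c=camera("wrist");cmp()
washerxy(c,cs(),(240,180,140,110),.04,[.457,.072])
u,v=200+308/4,12/4
print("hull arbor base?")
plan([.457,.072,.050],Rt(-6,-45),0,cs())
E
```

```text
t 1.55 cmd [0.4364 0.1139 0.159 ] meas-cmd mm [-0.3 -1.3  0.1] rot deg [ 0.2  0.  -0. ] F [-0.7  0.3 -0.5] w 0.0859
t 1.6 cmd [0.4364 0.1139 0.159 ] meas-cmd mm [-0.6 -0.3  0.3] rot deg [ 0.  0. -0.] F [ 0.1 -0.3 -0.8] w 0.0855
washer [0.4569 0.0764] size err px -0.12 of 55.0
hull arbor base?
TCP goal [0.457 0.072 0.05 ] t [109.   23.8  40.3] a [ 1.56 45.    0.65]
```

Run:
```python
from h import *
R=Rt(-6,-45)
g=np.array([.457,.0745,.0425])
plan(g-R[:,0]*.06,R,.016,cs())
plan(g,R,.016,cs())
```

```text
TCP goal [0.4537 0.0436 0.0736] t [85.4 22.7 68.9] a [ 1.56 45.    0.65]
TCP goal [0.4582 0.0858 0.0312] t [127.8  23.9  26.5] a [ 1.56 45.    0.65]
```

send_rows([
  {"tx":15,"ty":5,"tz":14,"ax":0.3,"ay":9,"az":0.1,"fingers":1},
  {"tx":30,"ty":10,"tz":28,"ax":0.6,"ay":18,"az":0.2,"fingers":1},
  {"tx":45,"ty":15,"tz":42,"ax":1,"ay":27,"az":0.4,"fingers":1},
  {"tx":60,"ty":20,"tz":56,"ax":1.3,"ay":36,"az":0.5,"fingers":1},
  {"tx":85,"ty":23,"tz":69,"ax":1.6,"ay":45,"az":0.7,"fingers":1},
  {"tx":85,"ty":23,"tz":69,"ax":1.6,"ay":45,"az":0.7,"fingers":1},
  {"tx":85,"ty":23,"tz":69,"ax":1.6,"ay":45,"az":0.7,"fingers":1},
  {"tx":85,"ty":23,"tz":69,"ax":1.6,"ay":45,"az":0.7,"fingers":1},
])

```text
time_s: 2.6
tcp_pos: [0.4546, 0.0441, 0.0764]
tcp_rot: [0.686, 0.618, -0.283, 0.259]
ft_force: [0.2, -0.8, 0.0]
grip_width: 0.0852
```

Run:
```python
from h import *
sent((85,23,69),(1.6,45,.7));cmp()
s,c=shot("wrist","w3");cmp();print(np.round(read_state()["qpos"],3))
washerxy(c,cs(),(150,50,260,250),.04,[.457,.072])
R=Rt(-6,-45);g=np.array([.457,.0745,.0425]);plan(g,R,.016,cs())
```

```text
t 2.6 cmd [0.4541 0.0434 0.074 ] meas-cmd mm [0.5 0.7 2.4] rot deg [-0.3 -0.1  0.1] F [ 0.2 -0.8  0. ] w 0.0852
t 2.65 cmd [0.4541 0.0434 0.074 ] meas-cmd mm [0.5 0.6 2.4] rot deg [-0.3 -0.1  0.1] F [0.2 0.5 0.2] w 0.0852
[-0.52   0.488 -0.479  0.983  0.703  1.011]
washer [0.4557 0.0731] size err px 1.08 of 75.5
TCP goal [0.4582 0.0858 0.0312] t [60.4 -0.4  0.2] a [-0.01 -0.   -0.06]
```

View pics/w3.png

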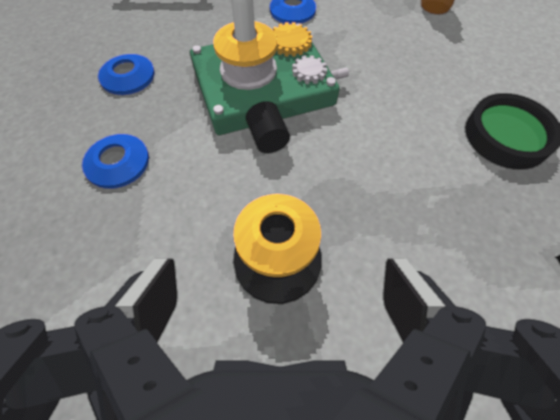

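send_rows([
  {"tx":20,"ty":0,"tz":0,"ax":0,"ay":0,"az":0,"fingers":1},
  {"tx":40,"ty":0,"tz":0,"ax":0,"ay":0,"az":0,"fingers":1},
  {"tx":60,"ty":0,"tz":0,"ax":0,"ay":0,"az":0,"fingers":1},
  {"tx":60,"ty":0,"tz":0,"ax":0,"ay":0,"az":0,"fingers":1},
  {"tx":60,"ty":0,"tz":0,"ax":0,"ay":0,"az":0,"fingers":0.5},
  {"tx":60,"ty":0,"tz":0,"ax":0,"ay":0,"az":0,"fingers":0.5},
  {"tx":60,"ty":0,"tz":0,"ax":0,"ay":0,"az":0,"fingers":0.3},
  {"tx":60,"ty":0,"tz":0,"ax":0,"ay":0,"az":0,"fingers":0.3},
])

```text
time_s: 3.65
tcp_pos: [0.4592, 0.0846, 0.0331]
tcp_rot: [0.688, 0.617, -0.284, 0.256]
ft_force: [-2.1, -2.5, 6.3]
grip_width: 0.0476
```

Run:
```python
from h import *
sent((60,0,0));cmp()
s,c=shot("wrist","w4");cmp()
shot("scene","s4",(220,140,140,100),5)
```

```text
t 3.65 cmd [0.4586 0.0856 0.0316] meas-cmd mm [ 0.6 -1.   1.5] rot deg [0.  0.1 0.2] F [-2.1 -2.5  6.3] w 0.0476
t 3.7 cmd [0.4586 0.0856 0.0316] meas-cmd mm [ 0.6 -1.   1.5] rot deg [0.  0.1 0.2] F [-1.9 -2.2  6.7] w 0.0477
```

View pics/w4.png

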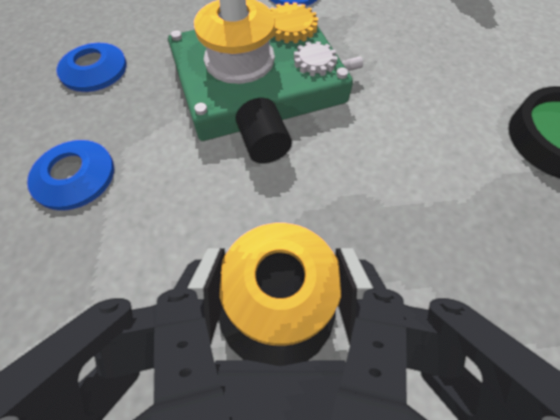

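View pics/s4.png

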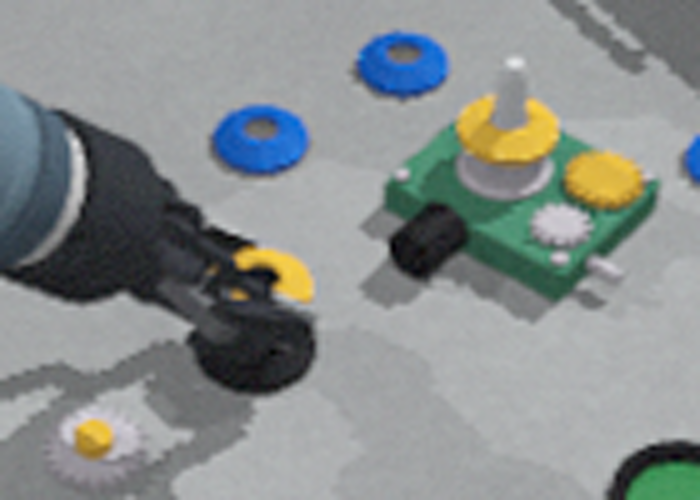

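Run:
```python
from h import *
c=camera("wrist")
w=washerxy(c,cs(),(200,200,160,160),.04,[.457,.072])
p,R=cmd()
print("rim in tool",1000*R.T@(np.r_[w,.0425]-p))
im=cv2.cvtColor(c["frame"],cv2.COLOR_RGB2BGR)
cv2.imwrite("pics/w4c.png",cv2.resize(im[210:360,190:370],None,fx=4,fy=4,interpolation=cv2.INTER_CUBIC))
```

```text
washer [0.4576 0.0754] size err px 1.24 of 109.1
rim in tool [-14.93547617   0.13893585  -0.51359093]
```

View pics/w4c.png

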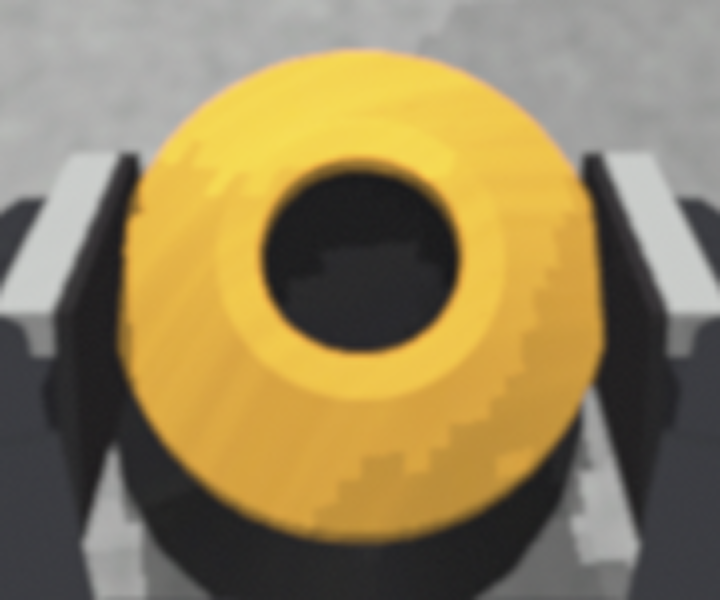

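```bash
cat >> h.py <<'E'
def way(pts,back):
    "pts: list of (rim centre world, R): print rows relative to cmd pose"
    p,R0=cmd()
    for g,R in pts:
        q=np.array(g)+R[:,0]*back
        print(np.round(1000*R0.T@(q-p),1).tolist(),np.round(np.degrees(Ro.from_matrix(R0.T@R).as_rotvec()),1).tolist(),"tcp",np.round(q,3).tolist())
E
python3 - <<'E'
from h import *
a=np.array([.4576,.0745,.0425]); b=np.array([.509,-.120,.135])
way([(a+[0,0,.04],Rt(-6,-45)),(a+[0,0,.08],Rt(-6,-45))]+[(a+[0,0,.085]+(b-a-[0,0,.085])*k/6,Rt(-6,-45+10*k)) for k in range(1,7)]+[(b,Rt(-6,45))],.0152)
E
```

```text
[-28.7, 0.2, -28.1] [-0.0, -0.0, -0.1] tcp [0.459, 0.085, 0.072]
[-57.0, 0.3, -56.4] [-0.0, -0.0, -0.1] tcp [0.459, 0.085, 0.112]
[-83.8, 12.2, -36.1] [-0.0, -10.0, -0.1] tcp [0.467, 0.051, 0.116]
[-107.5, 24.1, -12.2] [-0.0, -20.0, -0.1] tcp [0.475, 0.016, 0.116]
[-131.6, 36.1, 11.5] [-0.0, -30.0, -0.1] tcp [0.484, -0.019, 0.117]
[-156.2, 48.0, 34.9] [-0.0, -40.0, -0.1] tcp [0.492, -0.054, 0.117]
[-181.1, 60.0, 58.1] [-0.0, -50.0, -0.1] tcp [0.5, -0.089, 0.119]
[-206.3, 71.9, 80.8] [-0.0, -60.0, -0.0] tcp [0.509, -0.124, 0.12]
[-213.9, 71.9, 82.9] [-0.1, -90.0, -0.0] tcp [0.508, -0.131, 0.124]
```

send_rows([
  {"tx":-29,"ty":0,"tz":-28,"ax":0,"ay":0,"az":0,"fingers":0.3},
  {"tx":-57,"ty":0,"tz":-56,"ax":0,"ay":0,"az":0,"fingers":0.3},
  {"tx":-84,"ty":12,"tz":-36,"ax":0,"ay":-10,"az":0,"fingers":0.3},
  {"tx":-108,"ty":24,"tz":-12,"ax":0,"ay":-20,"az":0,"fingers":0.3},
  {"tx":-132,"ty":36,"tz":12,"ax":0,"ay":-30,"az":0,"fingers":0.3},
  {"tx":-156,"ty":48,"tz":35,"ax":0,"ay":-40,"az":0,"fingers":0.3},
  {"tx":-181,"ty":60,"tz":58,"ax":0,"ay":-50,"az":0,"fingers":0.3},
  {"tx":-206,"ty":72,"tz":81,"ax":0,"ay":-60,"az":0,"fingers":0.3},
])

```text
time_s: 4.8
tcp_pos: [0.509, -0.1258, 0.1216]
tcp_rot: [-0.452, -0.405, 0.591, -0.532]
ft_force: [0.2, -0.7, -1.2]
grip_width: 0.0474
```

Run:
```python
from h import *
sent((-206,72,81),(0,-60,0));cmp()
b=np.array([.509,-.120,.135])
way([(b,Rt(-6,15+10*k)) for k in (1,2,3)],.0152)
```

```text
t 4.8 cmd [ 0.5087 -0.1238  0.12  ] meas-cmd mm [ 0.3 -2.   1.6] rot deg [ 0.1 -0.3  0.1] F [ 0.2 -0.7 -1.2] w 0.0474
[-0.5, -0.1, 2.8] [-0.1, -10.0, -0.0] tcp [0.508, -0.126, 0.121]
[-1.2, -0.1, 5.4] [-0.1, -20.0, -0.0] tcp [0.508, -0.129, 0.123]
[-2.3, -0.1, 7.8] [-0.1, -30.0, -0.0] tcp [0.508, -0.131, 0.124]
```

send_rows([
  {"tx":0,"ty":0,"tz":3,"ax":0,"ay":-10,"az":0,"fingers":0.3},
  {"tx":-1,"ty":0,"tz":5,"ax":0,"ay":-20,"az":0,"fingers":0.3},
  {"tx":-2,"ty":0,"tz":8,"ax":0,"ay":-30,"az":0,"fingers":0.3},
  {"tx":-2,"ty":0,"tz":8,"ax":0,"ay":-30,"az":0,"fingers":0.3},
  {"tx":-2,"ty":0,"tz":8,"ax":0,"ay":-30,"az":0,"fingers":0.3},
  {"tx":-2,"ty":0,"tz":8,"ax":0,"ay":-30,"az":0,"fingers":0.3},
  {"tx":-2,"ty":0,"tz":8,"ax":0,"ay":-30,"az":0,"fingers":0.3},
  {"tx":-2,"ty":0,"tz":8,"ax":0,"ay":-30,"az":0,"fingers":0.3},
])

```text
time_s: 5.8
tcp_pos: [0.5076, -0.132, 0.1248]
tcp_rot: [-0.286, -0.255, 0.687, -0.617]
ft_force: [-0.1, 0.8, -1.6]
grip_width: 0.0479
```

Run:
```python
from h import *
sent((-2,0,8),(0,-30,0));cmp();print(np.round(read_state()["qpos"],2))
s,c=shot("wrist","w5");cmp();
s,c=shot("scene","s5",(140,140,160,120),5);cmp();
s,c=shot("top","t5",(290,170,100,75),7);cmp();
```

```text
t 5.8 cmd [ 0.5079 -0.131   0.124 ] meas-cmd mm [-0.3 -1.   0.8] rot deg [ 0.1  0.  -0. ] F [-0.1  0.8 -1.6] w 0.0479
[ 0.04  0.48 -0.3   0.93 -0.77  1.78]
t 5.85 cmd [ 0.5079 -0.131   0.124 ] meas-cmd mm [-0.4 -0.9  0.7] rot deg [ 0.1  0.  -0. ] F [ 0.5  0.5 -0.9] w 0.0476
t 5.9 cmd [ 0.5079 -0.131   0.124 ] meas-cmd mm [-0.4 -0.8  0.6] rot deg [ 0.1  0.  -0. ] F [-0.9 -0.2 -0.5] w 0.0476
t 5.95 cmd [ 0.5079 -0.131   0.124 ] meas-cmd mm [-0.4 -0.7  0.5] rot deg [ 0.1  0.  -0. ] F [-0.8 -0.5 -0.3] w 0.0477
```

View pics/w5.png

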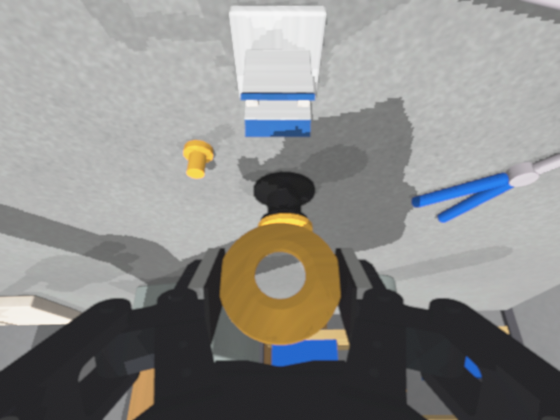

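View pics/s5.png

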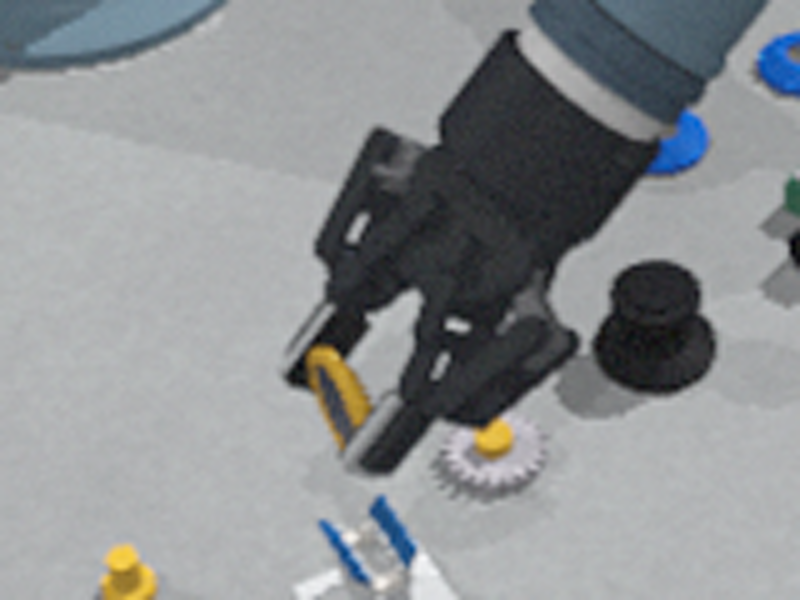

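View pics/t5.png

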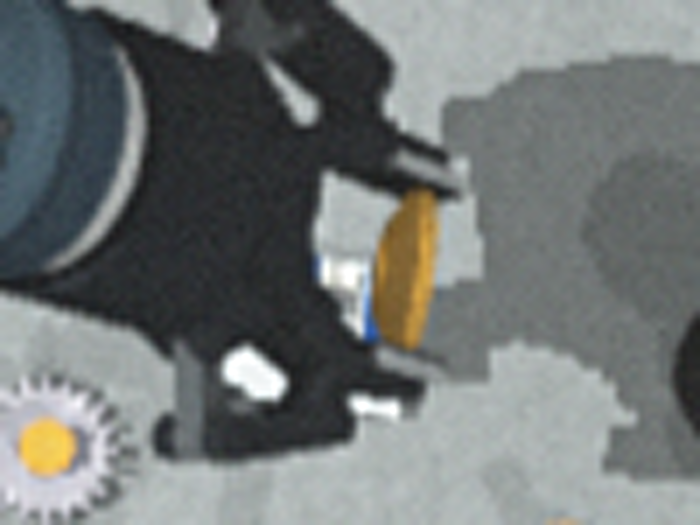

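Run:
```python
import cv2
im=cv2.imread("pics/w5.png");cv2.imwrite("pics/w5c.png",cv2.resize(im[0:150,215:345],None,fx=5.2,fy=4,interpolation=cv2.INTER_CUBIC))
```

```text
(no output)
```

View pics/w5c.png

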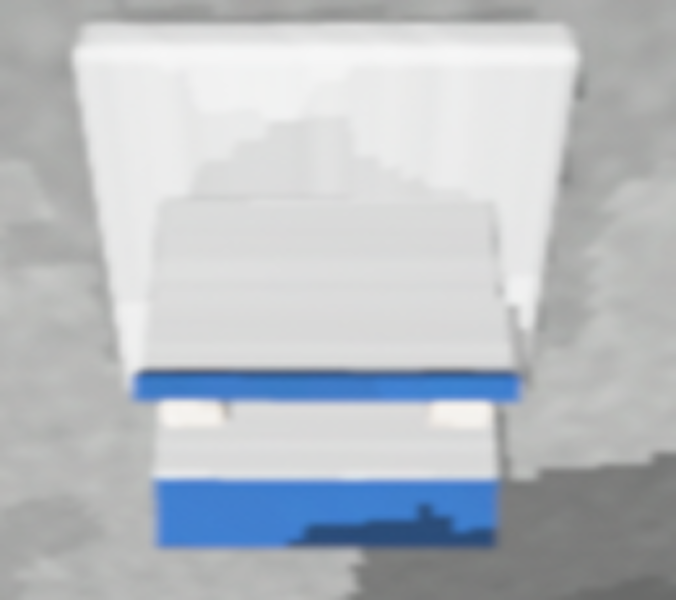

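Run:
```python
from h import *
c=camera("wrist");s=cs()
p,R=cmd();J=Rt(-6,0)[:,1];L=np.array([-J[1],J[0],0])
for n,u,v,z in[("Rin44 a",157,479,.044),("Rin44 b",497,479,.044),("Rtop a",157,547,.051),("Rtop b",497,547,.051),("Ltop a",135,374,.051),("Ltop b",520,374,.051),("Ltop low a",135,400,.0505),("foot a",75,52,.008),("foot b",578,56,.008)]:
    X=onz(c,215+u/5.2,v/4,z,s);print(n,np.round(X,4),"J %.1f L %.1f"%(1000*(X-[.509,-.118,0])@J,1000*(X-[.509,-.118,0])@L))
# washer in hand
m=brass(c,(200,200,160,160));cn=max(cv2.findContours(m,0,2)[0],key=cv2.contourArea)
e=cv2.fitEllipse(cv2.convexHull(cn));print(e)
cmp()
```

```text
Rin44 a [ 0.49   -0.1231  0.044 ] J -18.4 L -7.1
Rin44 b [ 0.5255 -0.1269  0.044 ] J 17.4 L -7.2
Rtop a [ 0.4892 -0.129   0.051 ] J -18.6 L -13.0
Rtop b [ 0.525  -0.1328  0.051 ] J 17.5 L -13.0
Ltop a [ 0.4932 -0.098   0.051 ] J -17.8 L 18.2
Ltop b [ 0.528  -0.1017  0.051 ] J 17.2 L 18.2
Ltop low a [ 0.4922 -0.1025  0.0505] J -18.3 L 13.6
foot a [ 0.4876 -0.0848  0.008 ] J -24.7 L 30.8
foot b [ 0.536  -0.0905  0.008 ] J 24.0 L 30.2
((280.4054870605469, 279.47711181640625), (121.96378326416016, 132.8004608154297), 10.196318626403809)
t 6.0 cmd [ 0.5079 -0.131   0.124 ] meas-cmd mm [-0.4 -0.6  0.4] rot deg [ 0.  0. -0.] F [ 0.2 -1.2 -0.6] w 0.0477
```

Run:
```python
from h import *
R=Rt(-6,45);L=np.array([.1045,.9945,0])
g=np.array([.5085,-.118,0])-.003*L
way([(g+[0,0,z],R) for z in(.135,.085,.07,.059)],.0152)
```

```text
[0.4, -0.8, 0.7] [-0.1, -0.0, 0.0] tcp [0.507, -0.132, 0.124]
[35.7, -0.8, -34.6] [-0.1, -0.0, 0.0] tcp [0.507, -0.132, 0.074]
[46.3, -0.8, -45.2] [-0.1, -0.0, 0.0] tcp [0.507, -0.132, 0.059]
[54.1, -0.8, -53.0] [-0.1, -0.0, 0.0] tcp [0.507, -0.132, 0.048]
```

send_rows([
  {"tx":12,"ty":-0.8,"tz":-11,"ax":0,"ay":0,"az":0,"fingers":0.3},
  {"tx":24,"ty":-0.8,"tz":-23,"ax":0,"ay":0,"az":0,"fingers":0.3},
  {"tx":36,"ty":-0.8,"tz":-35,"ax":0,"ay":0,"az":0,"fingers":0.3},
  {"tx":43,"ty":-0.8,"tz":-42,"ax":0,"ay":0,"az":0,"fingers":0.3},
  {"tx":43,"ty":-0.8,"tz":-42,"ax":0,"ay":0,"az":0,"fingers":0.3},
  {"tx":43,"ty":-0.8,"tz":-42,"ax":0,"ay":0,"az":0,"fingers":0.3},
  {"tx":43,"ty":-0.8,"tz":-42,"ax":0,"ay":0,"az":0,"fingers":0.3},
  {"tx":43,"ty":-0.8,"tz":-42,"ax":0,"ay":0,"az":0,"fingers":0.3},
])

```text
time_s: 7.0
tcp_pos: [0.507, -0.1321, 0.0646]
tcp_rot: [-0.285, -0.255, 0.687, -0.618]
ft_force: [-0.5, 0.2, -1.3]
grip_width: 0.0478
```

Run:
```python
from h import *
sent((43,-.8,-42));cmp()
s,c=shot("wrist","w6",(190,130,180,200),3);cmp();
s,c=shot("scene","s6",(160,190,110,90),7);cmp();
```

```text
t 7.0 cmd [ 0.5071 -0.1316  0.0639] meas-cmd mm [-0.1 -0.5  0.7] rot deg [0.1 0.  0. ] F [-0.5  0.2 -1.3] w 0.0478
t 7.05 cmd [ 0.5071 -0.1316  0.0639] meas-cmd mm [-0.1 -0.5  0.7] rot deg [0.1 0.  0. ] F [ 0.1  0.3 -1.1] w 0.0473
t 7.1 cmd [ 0.5071 -0.1316  0.0639] meas-cmd mm [-0.2 -0.5  0.6] rot deg [ 0.1  0.  -0. ] F [ 0.1 -0.6 -0.8] w 0.0478
```

View pics/w6.png

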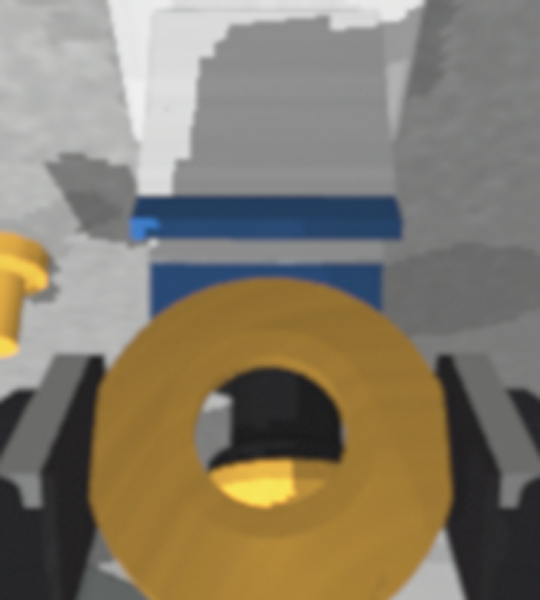

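View pics/s6.png

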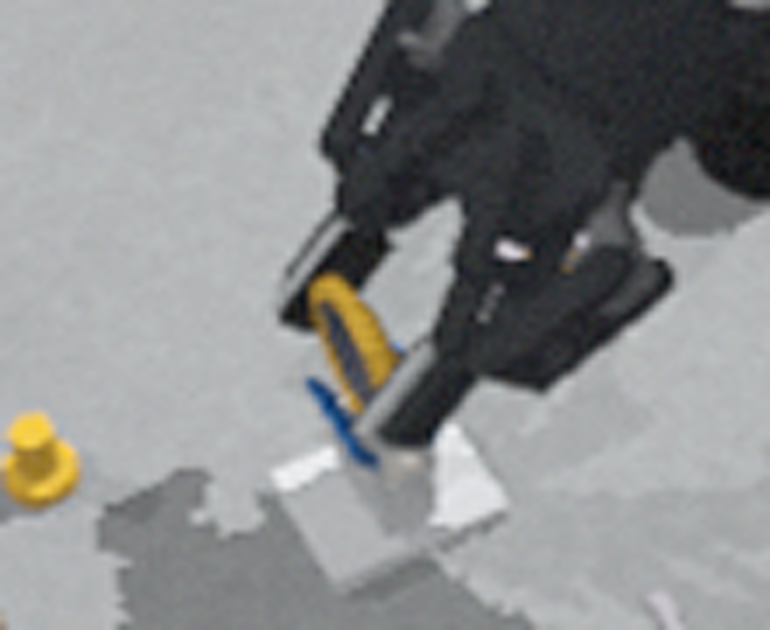

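send_rows([
  {"tx":3,"ty":0,"tz":-3,"ax":0,"ay":0,"az":0,"fingers":0.3},
  {"tx":5,"ty":0,"tz":-5,"ax":0,"ay":0,"az":0,"fingers":0.3},
  {"tx":7,"ty":0,"tz":-7,"ax":0,"ay":0,"az":0,"fingers":0.3},
  {"tx":9,"ty":0,"tz":-9,"ax":0,"ay":0,"az":0,"fingers":0.3},
  {"tx":11,"ty":0,"tz":-11,"ax":0,"ay":0,"az":0,"fingers":0.3},
  {"tx":11,"ty":0,"tz":-11,"ax":0,"ay":0,"az":0,"fingers":0.3},
  {"tx":11,"ty":0,"tz":-11,"ax":0,"ay":0,"az":0,"fingers":0.3},
  {"tx":11,"ty":0,"tz":-11,"ax":0,"ay":0,"az":0,"fingers":0.3},
])

```text
time_s: 8.1
tcp_pos: [0.5071, -0.1319, 0.0486]
tcp_rot: [-0.285, -0.256, 0.687, -0.618]
ft_force: [1.1, 4.8, 1.5]
grip_width: 0.0476
```

Run:
```python
from h import *
sent((11,0,-11));cmp()
s,c=shot("wrist","w7",(190,130,180,200),3);cmp();
s,c=shot("scene","s7",(160,190,110,90),7);cmp();
```

```text
t 8.1 cmd [ 0.5071 -0.1316  0.0483] meas-cmd mm [-0.1 -0.3  0.3] rot deg [0.1 0.  0. ] F [1.1 4.8 1.5] w 0.0476
t 8.15 cmd [ 0.5071 -0.1316  0.0483] meas-cmd mm [-0.1 -0.3  0.3] rot deg [0.1 0.  0. ] F [1.2 4.3 0.6] w 0.0476
t 8.2 cmd [ 0.5071 -0.1316  0.0483] meas-cmd mm [-0.1 -0.2  0.3] rot deg [0.1 0.  0. ] F [1.  5.1 1.2] w 0.0477
```

View pics/w7.png

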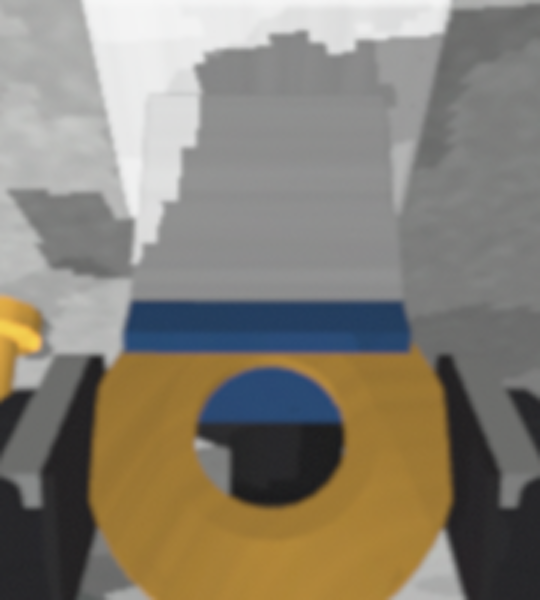

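View pics/s7.png

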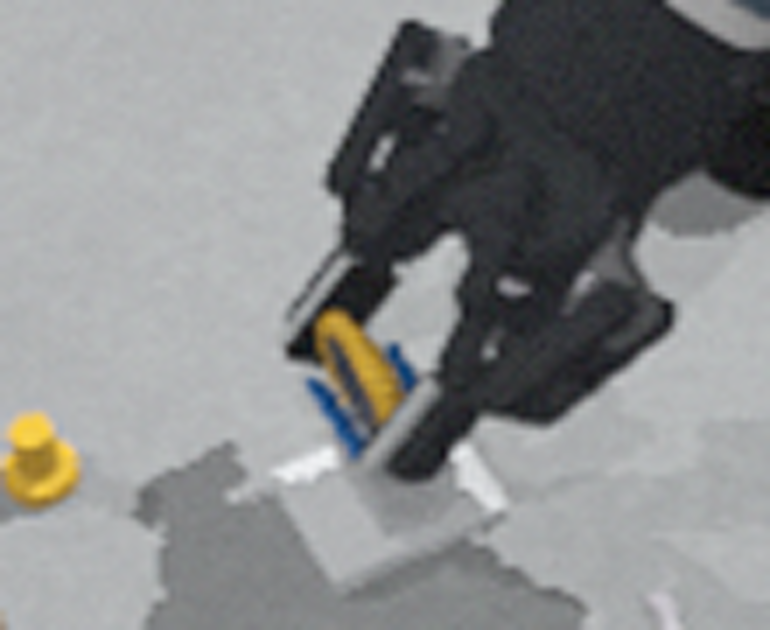

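send_rows([
  {"tx":0,"ty":0,"tz":0,"ax":0,"ay":0,"az":0,"fingers":0.65},
  {"tx":0,"ty":0,"tz":0,"ax":0,"ay":0,"az":0,"fingers":0.8},
  {"tx":0,"ty":0,"tz":0,"ax":0,"ay":0,"az":0,"fingers":1},
  {"tx":0,"ty":0,"tz":0,"ax":0,"ay":0,"az":0,"fingers":1},
  {"tx":-15,"ty":0,"tz":0,"ax":0,"ay":0,"az":0,"fingers":1},
  {"tx":-40,"ty":0,"tz":0,"ax":0,"ay":0,"az":0,"fingers":1},
  {"tx":-70,"ty":0,"tz":0,"ax":0,"ay":0,"az":0,"fingers":1},
  {"tx":-70,"ty":0,"tz":0,"ax":0,"ay":0,"az":0,"fingers":1},
])

```text
time_s: 9.2
tcp_pos: [0.5136, -0.0819, 0.0994]
tcp_rot: [-0.286, -0.255, 0.686, -0.619]
ft_force: [0.7, -0.9, 0.1]
grip_width: 0.0853
```

Run:
```python
from h import *
sent((-70,0,0));cmp()
s,c=shot("wrist","w8",(150,60,260,260),2);cmp();
s,c=shot("scene","s8",(160,190,110,90),7);cmp();
```

```text
t 9.2 cmd [ 0.5123 -0.0824  0.0978] meas-cmd mm [1.3 0.5 1.5] rot deg [0.1 0.  0.2] F [ 0.7 -0.9  0.1] w 0.0853
t 9.25 cmd [ 0.5123 -0.0824  0.0978] meas-cmd mm [ 0.5 -0.1  0.6] rot deg [0.1 0.  0.1] F [ 0.  -0.   0.5] w 0.0856
t 9.3 cmd [ 0.5123 -0.0824  0.0978] meas-cmd mm [-0.3 -0.6 -0.1] rot deg [ 0.  0. -0.] F [-0.3  0.6 -0.5] w 0.0857
```

View pics/w8.png

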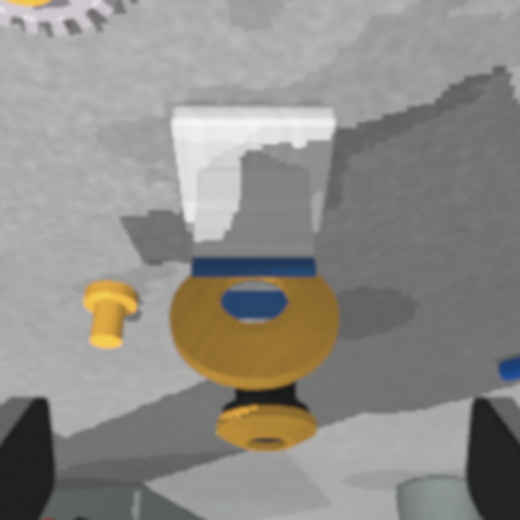

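View pics/s8.png

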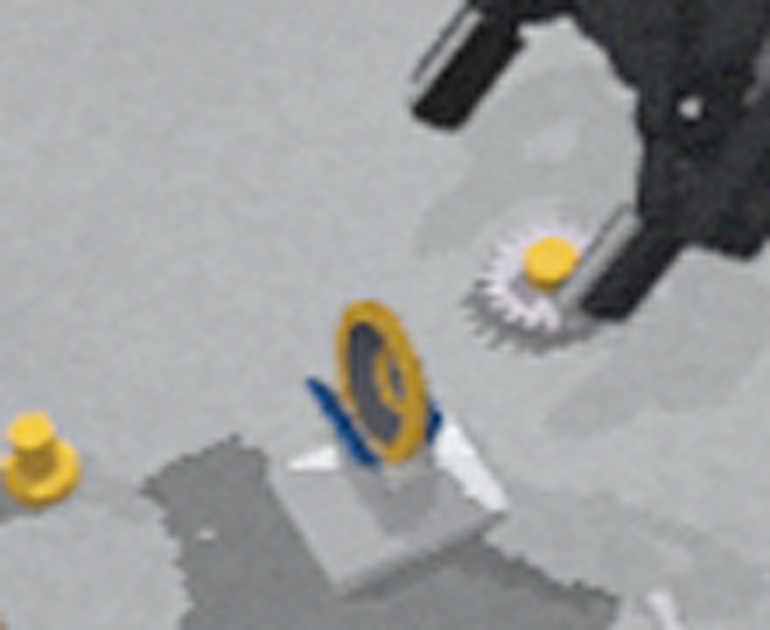

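```bash
cat >> h.py <<'E'
from scipy.optimize import minimize
def pts(mid,ax,nar=None):
    ax=ax/np.linalg.norm(ax);e1=np.cross(ax,[0,0,1.]);e1=e1/np.linalg.norm(e1) if np.linalg.norm(e1)>1e-6 else np.array([1.,0,0]);e2=np.cross(ax,e1)
    a=np.linspace(0,2*np.pi,72)[:,None];o=[]
    for z,r in((-.0055,.025),(-.0005,.025),(.0055,.014)): o.append(mid+ax*z+r*(np.cos(a)*e1+np.sin(a)*e2))
    return np.vstack(o)
def fitpose(views,f,x0,scale):
    "views: (c,s,maskbrass,dontcare); f(x)->(mid,axis)"
    K=4
    def cost(x,ret=False):
        mid,ax=f(x);t=0
        for c,s,m,dc,k in views:
            im=np.zeros(m.shape,np.uint8)
            h=cv2.convexHull(proj(c,pts(mid,ax),s).astype(np.float32))
            im=np.zeros((m.shape[0]*K,m.shape[1]*K),np.uint8);cv2.fillConvexPoly(im,np.round(h*K).astype(np.int32),255)
            im=cv2.resize(im,(m.shape[1],m.shape[0]),interpolation=cv2.INTER_AREA).astype(float)/255
            t+=k*np.sum(np.abs(im-m)*(dc==0))
        return t
    sim=np.vstack([x0]+[np.array(x0)+np.eye(len(x0))[i]*scale[i] for i in range(len(x0))])
    r=minimize(cost,x0,method="Nelder-Mead",options=dict(initial_simplex=sim,maxiter=400,xatol=1e-4,fatol=.01))
    return r.x,r.fun
E
python3 - <<'E'
from h import *
J=np.array([.9945,-.1045,0]);L=np.array([.1045,.9945,0]);C0=np.array([.5085,-.118,.0585])
cw=camera("wrist");cS=camera("scene");V=[]
def mk(c,s,box,k):
    m=brass(c,None)
    # fill hole: solid comp in the box
    b=np.zeros_like(m);x,y,w,h=box;b[y:y+h,x:x+w]=255;m=m&b
    cn=max(cv2.findContours(m,0,2)[0],key=cv2.contourArea);mm=np.zeros_like(m);cv2.drawContours(mm,[cv2.convexHull(cn)],-1,255,-1)
    hsv=cv2.cvtColor(c["frame"],cv2.COLOR_RGB2HSV);blue=cv2.dilate(cv2.inRange(hsv,(100,120,30),(125,255,255)),np.ones((3,3)))
    dc=((blue>0)&(mm==0))|(b==0)
    return c,s,mm/255.,dc,k
V=[mk(cw,cs(),(220,170,120,90),1),mk(cS,None,(200,225,30,45),6)]
f=lambda x:(C0+x[0]*.001*J+x[1]*.001*L+[0,0,x[2]*.001],np.cos(np.radians(x[3]))*L+[0,0,np.sin(np.radians(x[3]))])
for x0 in([0,0,0,8],[0,0,0,-8]):
    for VV,n in((V,"both"),(V[:1],"w"),):
        print(n,fitpose(VV,f,x0,[2,2,2,6]))
E
```

```text
both (array([  0.69782782,   3.32136208,  -0.77881353, -14.92971639]), np.float64(380.4039215686274))
w (array([  0.55587503,   1.89519924,  -1.40707487, -17.18276248]), np.float64(129.4156862745098))
both (array([  0.54677847,   3.26234382,  -1.05500266, -16.20519276]), np.float64(377.9294117647059))
w (array([  0.5176241 ,   3.10783646,  -0.67864845, -17.22718375]), np.float64(136.25098039215686))
```

Run:
```python
from h import *
g=np.array([.509,-.1177,.0584])
way([(g,Rt(-6,45-10.6*k)) for k in range(1,8)]+[(g,Rt(-6,-40))],-.06)
```

```text
[-6.0, 0.4, 8.2] [-0.1, 10.6, 0.0] tcp [0.513, -0.084, 0.108]
[-3.0, 0.4, 18.9] [-0.1, 21.2, 0.0] tcp [0.512, -0.094, 0.113]
[2.0, 0.4, 28.8] [-0.1, 31.8, -0.0] tcp [0.51, -0.104, 0.117]
[8.7, 0.4, 37.7] [-0.1, 42.4, -0.0] tcp [0.509, -0.115, 0.118]
[16.9, 0.5, 45.1] [-0.1, 53.0, -0.0] tcp [0.508, -0.126, 0.118]
[26.3, 0.5, 50.9] [-0.1, 63.6, -0.0] tcp [0.507, -0.137, 0.115]
[36.6, 0.5, 54.9] [-0.1, 74.2, -0.0] tcp [0.506, -0.147, 0.111]
[47.7, 0.5, 57.0] [-0.1, 85.0, -0.0] tcp [0.505, -0.156, 0.104]
```

send_rows([
  {"tx":-6,"ty":0.5,"tz":8,"ax":0,"ay":10.6,"az":0,"fingers":1},
  {"tx":-3,"ty":0.5,"tz":19,"ax":0,"ay":21.2,"az":0,"fingers":1},
  {"tx":2,"ty":0.5,"tz":29,"ax":0,"ay":31.8,"az":0,"fingers":1},
  {"tx":9,"ty":0.5,"tz":38,"ax":0,"ay":42.4,"az":0,"fingers":1},
  {"tx":17,"ty":0.5,"tz":45,"ax":0,"ay":53,"az":0,"fingers":1},
  {"tx":26,"ty":0.5,"tz":51,"ax":0,"ay":63.6,"az":0,"fingers":1},
  {"tx":37,"ty":0.5,"tz":55,"ax":0,"ay":74.2,"az":0,"fingers":1},
  {"tx":48,"ty":0.5,"tz":57,"ax":0,"ay":85,"az":0,"fingers":1},
])

```text
time_s: 10.4
tcp_pos: [0.5045, -0.1587, 0.1048]
tcp_rot: [0.676, 0.605, -0.312, 0.282]
ft_force: [0.2, 0.8, -0.6]
grip_width: 0.0854
```

Run:
```python
from h import *
sent((48,.5,57),(0,85,0));cmp()
for i in range(4): camera("top")
cmp();print(np.round(read_state()["qpos"],2))
s,c=shot("wrist","w9");cmp();
g=np.array([.509,-.1177,.0584])
way([(g,Rt(-6,-40))],.015)
```

```text
t 10.4 cmd [ 0.505  -0.1563  0.1042] meas-cmd mm [-0.4 -2.4  0.6] rot deg [0.  0.2 0.2] F [ 0.2  0.8 -0.6] w 0.0854
t 10.6 cmd [ 0.505  -0.1563  0.1042] meas-cmd mm [-1.6 -1.3 -2.1] rot deg [ 0.3  0.1 -0. ] F [-0.9 -0.3  0.6] w 0.0854
[-0.74  0.68  0.01  1.36  0.54  0.81]
t 10.65 cmd [ 0.505  -0.1563  0.1042] meas-cmd mm [-0.8 -0.6 -0.2] rot deg [ 0.1 -0.1  0. ] F [ 0.4 -0.1  0.6] w 0.0857
[75.0, -0.1, -0.3] [-0.0, -0.0, -0.1] tcp [0.51, -0.108, 0.047]
```

View pics/w9.png

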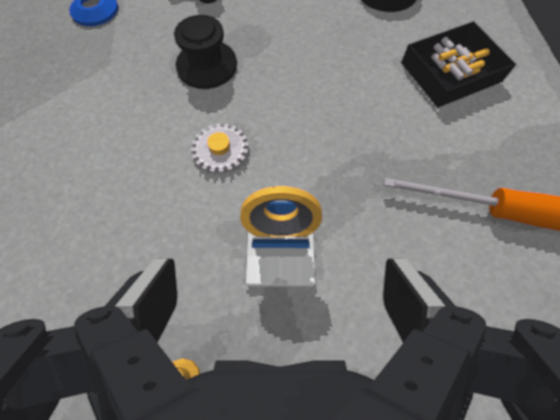

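Run:
```python
from h import *
c=camera("wrist");s=cs()
L=np.array([.1045,.9945,0])
for ph in(-10,-15,-18):
    ax=np.cos(np.radians(ph))*L+[0,0,np.sin(np.radians(ph))]
    g=np.array([.509,-.1177,.0584]);P=proj(c,pts(g+.003*ax,ax),s);print(ph,P.min(0),P.max(0))
m=brass(c,(235,180,95,65));ys,xs=np.where(m>0);print(xs.min(),xs.max(),ys.min(),ys.max())
```

```text
-10 [238.29407763 194.38486205] [320.43188732 244.02372824]
-15 [238.29354928 191.59087399] [320.44327434 246.70674014]
-18 [238.29169598 190.05223698] [320.44776439 248.24919385]
240 319 189 237
```

send_rows([
  {"tx":25,"ty":0,"tz":0,"ax":0,"ay":0,"az":0,"fingers":1},
  {"tx":50,"ty":0,"tz":0,"ax":0,"ay":0,"az":0,"fingers":1},
  {"tx":75,"ty":0,"tz":0,"ax":0,"ay":0,"az":0,"fingers":1},
  {"tx":75,"ty":0,"tz":0,"ax":0,"ay":0,"az":0,"fingers":1},
  {"tx":75,"ty":0,"tz":0,"ax":0,"ay":0,"az":0,"fingers":0.7},
  {"tx":75,"ty":0,"tz":0,"ax":0,"ay":0,"az":0,"fingers":0.6},
  {"tx":75,"ty":0,"tz":0,"ax":0,"ay":0,"az":0,"fingers":0.3},
  {"tx":75,"ty":0,"tz":0,"ax":0,"ay":0,"az":0,"fingers":0.3},
])

```text
time_s: 11.7
tcp_pos: [0.5104, -0.1098, 0.0484]
tcp_rot: [0.675, 0.605, -0.314, 0.283]
ft_force: [-1.6, -1.0, 5.9]
grip_width: 0.0475
```

Run:
```python
from h import *
sent((75,0,0));cmp()
s,c=shot("wrist","w10",(170,150,220,200),3);cmp();
```

```text
t 11.7 cmd [ 0.5101 -0.1083  0.0467] meas-cmd mm [ 0.3 -1.5  1.6] rot deg [ 0.  -0.1  0.2] F [-1.6 -1.   5.9] w 0.0475
t 11.75 cmd [ 0.5101 -0.1083  0.0467] meas-cmd mm [ 0.3 -1.5  1.7] rot deg [ 0.  -0.1  0.2] F [-1.7 -2.   6.3] w 0.0476
```

View pics/w10.png

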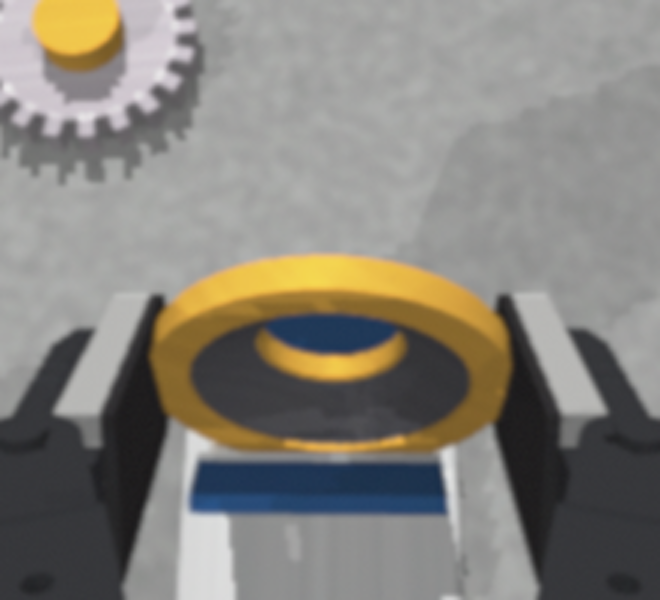

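Run:
```python
from h import *
C=camera("wrist");top=camera("top")
# pose of w3
p0=np.array([.219,.532,.231]);R0=Rt(67.65,0)
def ap(p,R,t,a): return p+R@np.array(t)/1000,R@Ro.from_rotvec(np.radians(a)).as_matrix()
p,R=ap(p0,R0,(72,-304,360),(72,0,0));p3,R3=ap(p,R,(85,23,69),(1.6,45,.7))
s3=dict(tcp_pos=p3,tcp_rot=Ro.from_matrix(R3).as_quat())
c3=dict(C);c3["frame"]=cv2.cvtColor(cv2.imread("pics/w3.png"),cv2.COLOR_BGR2RGB)
washerxy(c3,s3,(205,15,73,50),.045,[.448,.238])
for z in(.045,.0505): print(z,proj(c3,[.448,.238,z],s3))
top0=dict(top);top0["frame"]=cv2.cvtColor(cv2.imread("pics/top0.png"),cv2.COLOR_BGR2RGB)
hsv=brass(top0,(155,222,40,30));ys,xs=np.where(hsv>0);print(xs.min(),xs.max(),ys.min(),ys.max())
im=cv2.imread("pics/w3.png");cv2.imwrite("pics/w3c.png",cv2.resize(im[0:100,180:320],None,fx=5,fy=5,interpolation=cv2.INTER_CUBIC))
```

```text
washer [0.4481 0.2371] size err px 1.33 of 47.8
0.045 [[246.12212669  44.1071125 ]]
0.0505 [[245.53428344  37.83852607]]
157 187 222 249
```

View pics/w3c.png

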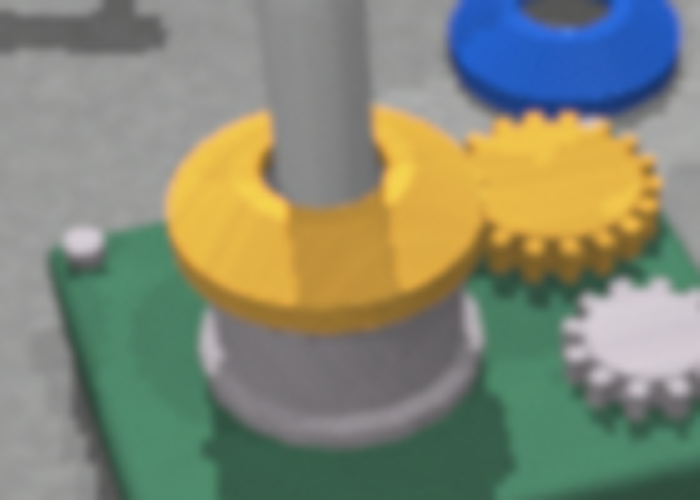

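Run:
```python
from h import *
a=np.array([.509,-.118,.0584]);b=np.array([.448,.237,.150])
p0=a+[0,0,.08]
n=9
way([(a+[0,0,.03],Rt(-6,-40)),(p0,Rt(-6,-40))]+[(p0+(b-p0)*k/n,Rt(-6+36*k/n,-40+75*k/n)) for k in range(1,7)],.015)
```

```text
[-23.2, -0.1, -19.3] [-0.0, -0.0, -0.1] tcp [0.51, -0.108, 0.077]
[-61.5, -0.0, -51.5] [-0.0, -0.0, -0.1] tcp [0.51, -0.108, 0.127]
[-37.9, -11.5, -79.6] [-3.3, -8.3, -2.4] tcp [0.502, -0.071, 0.127]
[-14.6, -22.6, -107.8] [-6.9, -16.6, -4.3] tcp [0.495, -0.033, 0.127]
[8.4, -33.5, -136.1] [-10.8, -24.9, -5.6] tcp [0.488, 0.004, 0.128]
[31.1, -44.1, -164.5] [-14.9, -33.1, -6.5] tcp [0.482, 0.041, 0.129]
[53.6, -54.4, -193.2] [-19.3, -41.2, -6.8] tcp [0.475, 0.079, 0.13]
[75.9, -64.3, -222.1] [-24.0, -49.2, -6.5] tcp [0.469, 0.116, 0.131]
```

send_rows([
  {"tx":-23,"ty":0,"tz":-19,"ax":0,"ay":0,"az":0,"fingers":0.3},
  {"tx":-61,"ty":0,"tz":-51,"ax":0,"ay":0,"az":0,"fingers":0.3},
  {"tx":-38,"ty":-11,"tz":-80,"ax":-3,"ay":-8,"az":-2,"fingers":0.3},
  {"tx":-15,"ty":-23,"tz":-108,"ax":-7,"ay":-17,"az":-4,"fingers":0.3},
  {"tx":8,"ty":-33,"tz":-136,"ax":-11,"ay":-25,"az":-5.5,"fingers":0.3},
  {"tx":31,"ty":-44,"tz":-164,"ax":-15,"ay":-33,"az":-6.5,"fingers":0.3},
  {"tx":53,"ty":-54,"tz":-193,"ax":-19,"ay":-41,"az":-7,"fingers":0.3},
  {"tx":76,"ty":-64,"tz":-222,"ax":-24,"ay":-49,"az":-6.5,"fingers":0.3},
])

```text
time_s: 12.85
tcp_pos: [0.4705, 0.1168, 0.1327]
tcp_rot: [0.378, 0.519, -0.449, 0.621]
ft_force: [0.1, -0.2, -0.6]
grip_width: 0.0479
```

Run:
```python
from h import *
sent((76,-64,-222),(-24,-49,-6.5));cmp()
a=np.array([.509,-.118,.0584]);b=np.array([.448,.237,.150])
p0=a+[0,0,.08]
n=9
way([(p0+(b-p0)*k/n,Rt(-6+36*k/n,-40+75*k/n)) for k in range(7,10)],.015)
```

```text
t 12.85 cmd [0.4695 0.1161 0.1312] meas-cmd mm [1.  0.7 1.5] rot deg [ 0.  -0.3  0.2] F [ 0.1 -0.2 -0.6] w 0.0479
[-8.3, 5.8, -36.8] [-3.8, -8.6, 0.9] tcp [0.463, 0.154, 0.133]
[-16.8, 12.2, -73.5] [-7.6, -16.9, 2.5] tcp [0.458, 0.192, 0.135]
[-25.6, 18.8, -110.4] [-11.1, -25.1, 4.6] tcp [0.452, 0.23, 0.138]
```

send_rows([
  {"tx":-8,"ty":6,"tz":-37,"ax":-3.8,"ay":-8.6,"az":0.9,"fingers":0.3},
  {"tx":-17,"ty":12,"tz":-73,"ax":-7.6,"ay":-16.9,"az":2.5,"fingers":0.3},
  {"tx":-25,"ty":19,"tz":-110,"ax":-11.1,"ay":-25.1,"az":4.6,"fingers":0.3},
  {"tx":-25,"ty":19,"tz":-110,"ax":-11.1,"ay":-25.1,"az":4.6,"fingers":0.3},
  {"tx":-25,"ty":19,"tz":-110,"ax":-11.1,"ay":-25.1,"az":4.6,"fingers":0.3},
  {"tx":-25,"ty":19,"tz":-110,"ax":-11.1,"ay":-25.1,"az":4.6,"fingers":0.3},
  {"tx":-25,"ty":19,"tz":-110,"ax":-11.1,"ay":-25.1,"az":4.6,"fingers":0.3},
  {"tx":-25,"ty":19,"tz":-110,"ax":-11.1,"ay":-25.1,"az":4.6,"fingers":0.3},
])

```text
time_s: 13.85
tcp_pos: [0.453, 0.2276, 0.1375]
tcp_rot: [0.232, 0.399, -0.445, 0.767]
ft_force: [0.2, 0.1, -1.5]
grip_width: 0.0474
```

Run:
```python
from h import *
sent((-25,19,-110),(-11.1,-25.1,4.6));cmp();print(np.round(read_state()["qpos"],2))
s,c=shot("wrist","w11");cmp()
s,c=shot("scene","s11",(270,80,110,90),7)
s,c=shot("top","t11",(120,180,110,90),7);cmp()
```

```text
t 13.85 cmd [0.4526 0.2291 0.1372] meas-cmd mm [ 0.3 -1.5  0.3] rot deg [ 0.1 -0.  -0.1] F [ 0.2  0.1 -1.5] w 0.0474
[ 0.69  0.41 -0.28  1.   -0.6   1.78]
t 13.9 cmd [0.4526 0.2291 0.1372] meas-cmd mm [ 0.2 -1.3  0.2] rot deg [ 0.1 -0.  -0.1] F [-0.2 -0.1 -0.4] w 0.0476
t 14.0 cmd [0.4526 0.2291 0.1372] meas-cmd mm [ 0.  -0.9  0.1] rot deg [ 0.1 -0.  -0.1] F [-0.8  0.6 -0.4] w 0.0475
```

View pics/w11.png

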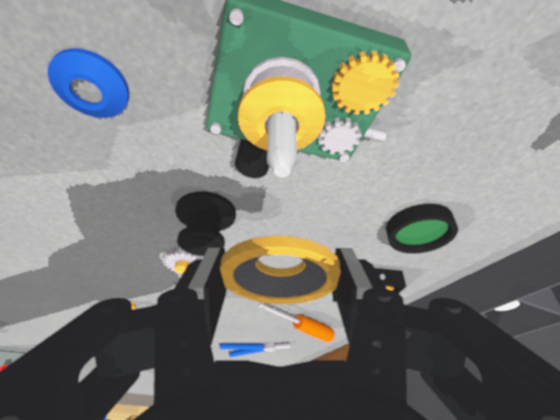

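View pics/s11.png

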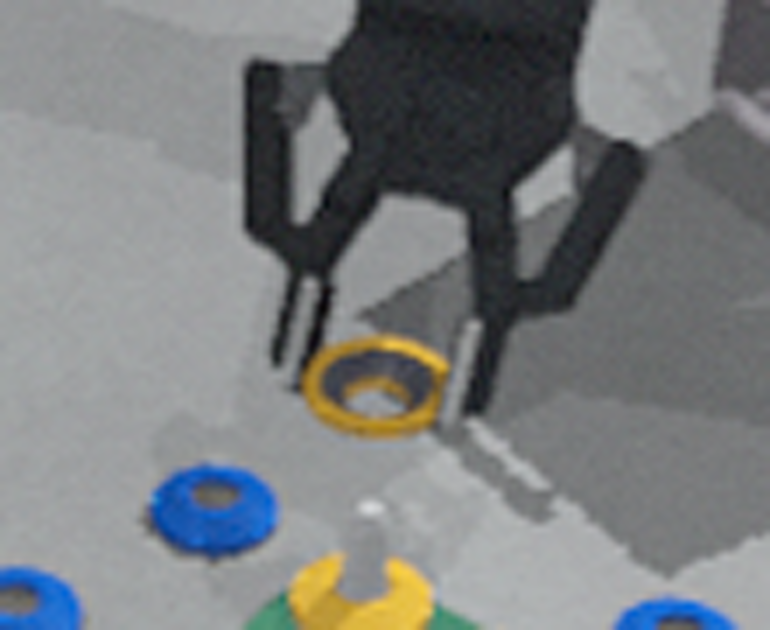

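View pics/t11.png

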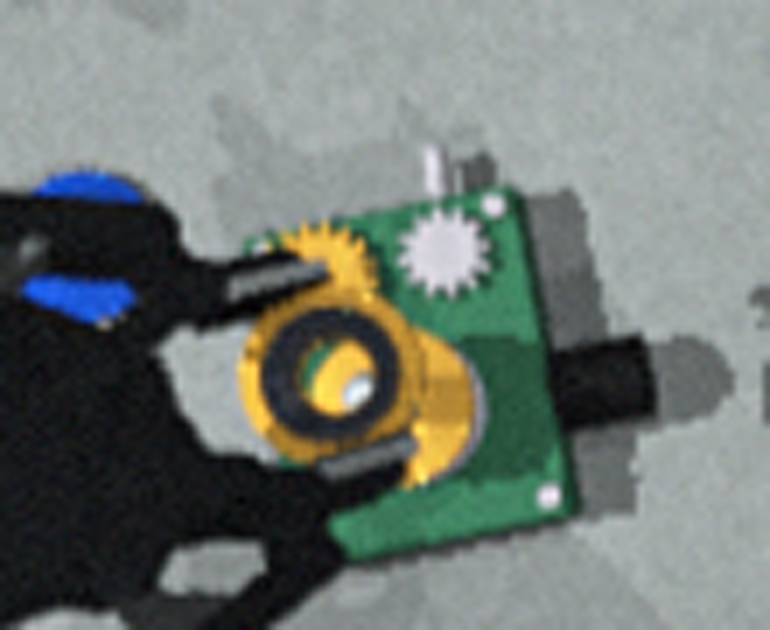

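```bash
cat >> h.py <<'E'
def hullmask(c,box,k=1):
    m=brass(c,box);cn=max(cv2.findContours(m,0,2)[0],key=cv2.contourArea);mm=np.zeros_like(m);cv2.drawContours(mm,[cv2.convexHull(cn)],-1,255,-1)
    b=np.ones_like(m);x,y,w,h=box;b[y:y+h,x:x+w]=0
    return mm/255.,b
E
python3 - <<'E'
from h import *
c=camera("wrist");s=cs();p,R=cmd()
im=cv2.cvtColor(c["frame"],cv2.COLOR_RGB2BGR)
cv2.imwrite("pics/w11c.png",np.vstack([cv2.resize(im[60:190,220:350],None,fx=4,fy=4,interpolation=cv2.INTER_CUBIC)]))
mm,b=hullmask(c,(215,228,128,80))
J=R[:,1];L=np.cross([0,0,1],J);L/=np.linalg.norm(L)
print("J,L",J,L)
rim=p-R[:,0]*.015
# x: rim along tool x,y,z mm offsets ; tilt of axis from down about J
f=lambda x:((lambda ax:(rim+R@(np.array(x[:3])*.001)+.003*ax,ax))(-np.array([0,0,1.])*np.cos(np.radians(x[3]))+L*np.sin(np.radians(x[3]))))
for x0 in([0,0,0,0],[0,0,0,5]): print(fitpose([(c,s,mm,b,1)],f,x0,[2,2,2,5]))
mm0,b0=hullmask(c,(230,70,100,88))
for k in(1,):
    ff=lambda x:(np.array([.448+x[0]*.001,.237+x[1]*.001,.0505]),np.array([0,0,1.]))
    print("w0",fitpose([(c,s,mm0,b0,1)],ff,[0,0],[2,2]))
# tip
print("tip pred .0905",proj(c,[[.448,.237,.091],[.448,.237,.083],[.448,.237,.056]],s))
cmp()
E
```

```text
J,L [0.86630858 0.49950843 0.00087908] [-0.49950862  0.86630892  0.        ]
(array([ 2.04526346,  0.12516174, -1.23376394,  1.25230243]), np.float64(223.09411764705882))
(array([ 3.32796812,  0.27931683, -0.7041849 ,  0.89663357]), np.float64(203.2392156862745))
w0 (array([-0.05403653,  2.44785851]), np.float64(154.5607843137255))
tip pred .0905 [[279.29970841 174.83129791]
 [279.2957216  163.88850522]
 [279.28375457 131.04199351]]
t 14.05 cmd [0.4526 0.2291 0.1372] meas-cmd mm [-0.1 -0.7 -0. ] rot deg [ 0.1 -0.  -0.1] F [-0.5  1.1 -1.1] w 0.0473
```

View pics/w11c.png

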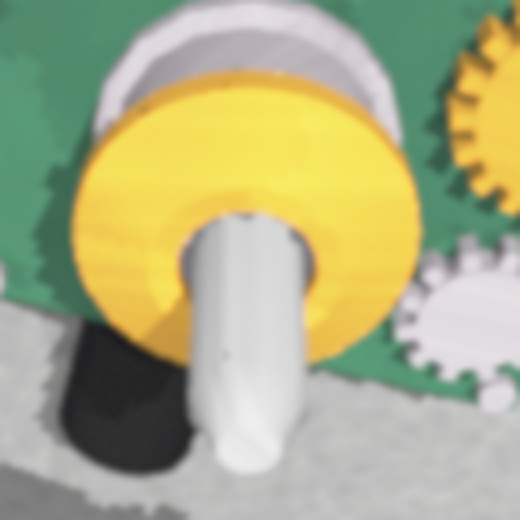

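Run:
```python
from h import *
c=camera("wrist");s=cs()
print("tip",onz(c,282.2,171.8,.091,s))
# arbor base front visible edge: bottom/ shoulder at z=.083 r=.008
print("bore w0 centre approx", onz(c,220+250/4,60+258/4,.056,s))
p,R=cmd();print("rim held",p-R[:,0]*.0125)
```

```text
tip [0.44817573 0.23964876 0.091     ]
bore w0 centre approx [0.44725377 0.2419496  0.056     ]
rim held [0.44905261 0.23530621 0.14743874]
```

Run:
```python
from h import *
T=camera("top");S=camera("scene")
zr=.1474
def res(x):
    # x: arbor xy, held xy ; each cam bias shared cancels -> relative px
    A=np.array([x[0],x[1],.091]);H=np.array([.4486+x[2],.236+x[3],zr-.0085])
    return A,H
for n,c,h,t in(("top",T,(168.6,234),(171.1,235.7)),("scene",S,(323.6,137.1),(323.0,152.6))):
    A=np.array([.4482,.2396,.091]);
    H=np.array([.4486,.236,zr-.0085])
    print(n,"pred H-A px",(proj(c,H)-proj(c,A))[0],"obs",np.array(h)-t,"px per mm x,y",(proj(c,A+[.001,0,0])-proj(c,A))[0],(proj(c,A+[0,.001,0])-proj(c,A))[0], "abs A",proj(c,A)[0],t,"abs H",proj(c,H)[0],h)
```

```text
top pred H-A px [-3.99313403 -2.02255891] obs [-2.5 -1.7] px per mm x,y [ 0.02924009 -0.47954596] [-0.48330636 -0.01266035] abs A [170.06461048 235.82719927] (171.1, 235.7) abs H [166.07147645 233.80464036] (168.6, 234)
scene pred H-A px [  0.70648135 -15.28014388] obs [  0.6 -15.5] px per mm x,y [0.27418175 0.2094418 ] [ 0.30824239 -0.15802723] abs A [322.88976049 151.23468483] (323.0, 152.6) abs H [323.59624184 135.95454095] (323.6, 137.1)
```

Run:
```python
from h import *
p,R=cmd()
print(np.round(1000*R.T@np.array([-.0004,.0044,-.042]),1), Ro.from_matrix(R.T@Rt(30,35-1)).as_rotvec(degrees=True))
```

```text
[ 32.1   1.8 -27.4] [-0.05530859  0.9607169  -0.02311794]
```

send_rows([
  {"tx":10,"ty":1.8,"tz":-8,"ax":0,"ay":0,"az":0,"fingers":0.3},
  {"tx":20,"ty":1.8,"tz":-17,"ax":0,"ay":0,"az":0,"fingers":0.3},
  {"tx":32,"ty":1.8,"tz":-27.4,"ax":0,"ay":0,"az":0,"fingers":0.3},
  {"tx":32,"ty":1.8,"tz":-27.4,"ax":0,"ay":0,"az":0,"fingers":0.3},
  {"tx":32,"ty":1.8,"tz":-27.4,"ax":0,"ay":0,"az":0,"fingers":0.3},
  {"tx":32,"ty":1.8,"tz":-27.4,"ax":0,"ay":0,"az":0,"fingers":0.3},
  {"tx":32,"ty":1.8,"tz":-27.4,"ax":0,"ay":0,"az":0,"fingers":0.3},
  {"tx":32,"ty":1.8,"tz":-27.4,"ax":0,"ay":0,"az":0,"fingers":0.3},
])

```text
time_s: 15.2
tcp_pos: [0.4522, 0.2333, 0.0955]
tcp_rot: [0.232, 0.4, -0.444, 0.768]
ft_force: [0.7, 0.1, -0.2]
grip_width: 0.0476
```

Run:
```python
from h import *
sent((32,1.8,-27.4));cmp()
s,c=shot("wrist","w12",(200,130,160,200),3);cmp()
s,c=shot("scene","s12",(280,110,90,75),8)
s,c=shot("top","t12",(130,195,80,75),9);cmp()
```

```text
t 15.2 cmd [0.4522 0.2336 0.0953] meas-cmd mm [ 0.  -0.3  0.3] rot deg [ 0. -0. -0.] F [ 0.7  0.1 -0.2] w 0.0476
t 15.25 cmd [0.4522 0.2336 0.0953] meas-cmd mm [-0.  -0.4  0.2] rot deg [ 0. -0. -0.] F [ 0.3  0.6 -0.7] w 0.0474
t 15.35 cmd [0.4522 0.2336 0.0953] meas-cmd mm [-0.1 -0.5  0.1] rot deg [ 0. -0. -0.] F [-0.4  0.4 -1.2] w 0.0473
```

View pics/w12.png

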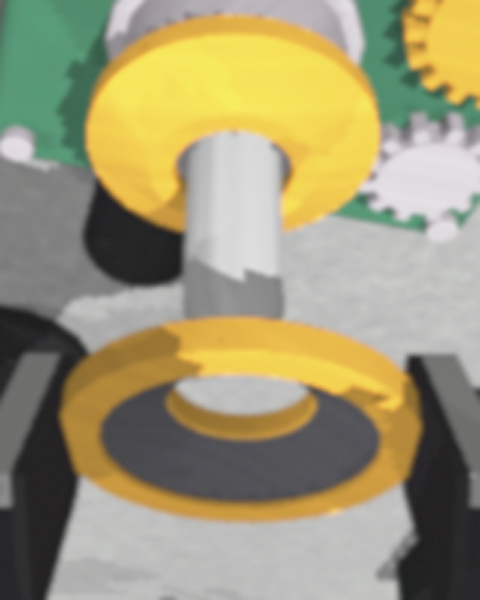

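View pics/s12.png

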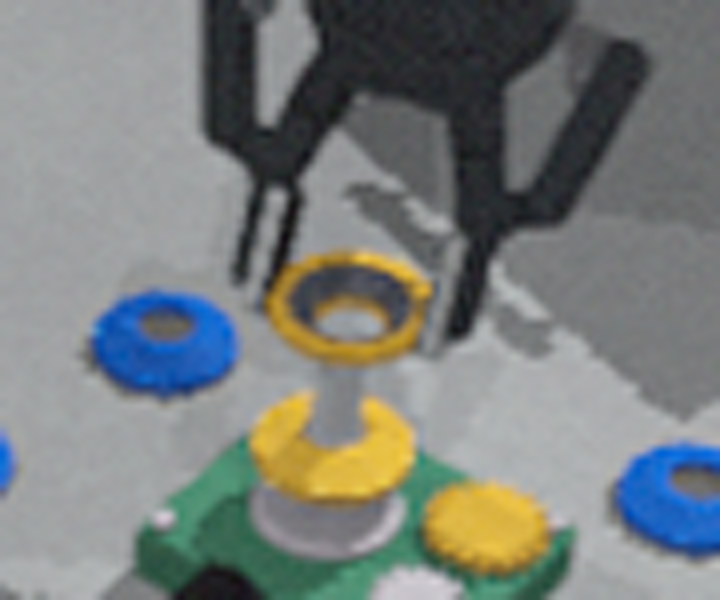

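View pics/t12.png

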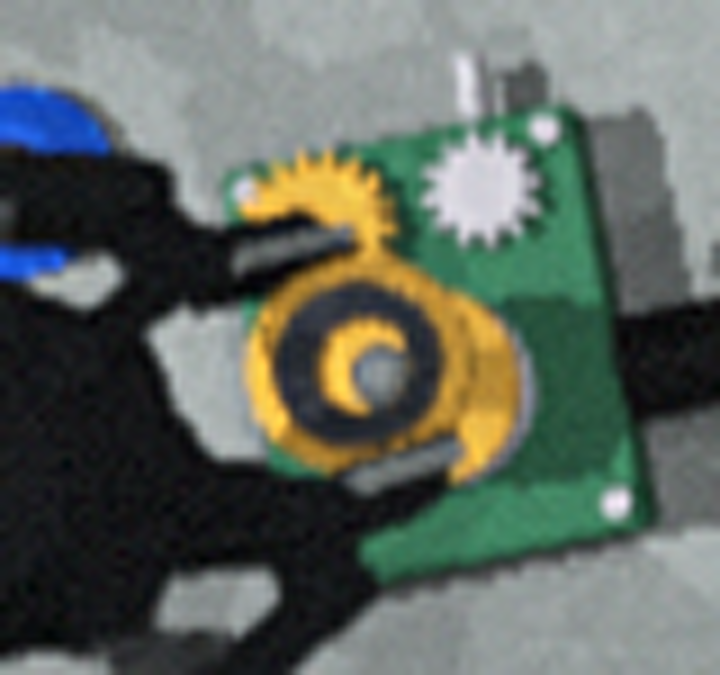

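Run:
```python
from h import *
T=camera("top");S=camera("scene");c=camera("wrist");s=cs();p,R=cmd()
zr=p[2]-R[2,0]*.0125
print("zr",zr)
A=np.array([.4482,.2396,.091])
# world of observed tip & bore in top
a=onz(T,130+380/9,195+373/9,.091);h=onz(T,130+365/9,195+368/9,zr-.0075)
print("top rel H-A",(h-a)[:2]*1000)
# scene: bore centre line
a=S;h=onz(S,280+348/8,110+318/8,zr-.0075);sh=onz(S,280+340/8,110+420/8,.060)
print("scene bore",h,"shaft pt along", sh)
A2=proj(S,[[.4482,.2396,.06],[.4482,.2396,.091]]);print(A2, "obs shaft u at v=162:",280+340/8)
h=onz(c,200+242/3,130+408/3,zr-.0085,s);print("wrist bore",h)
# arbor shaft in wrist: u at v
for z in(.06,.07,.08):print(proj(c,[.4482,.2396,z],s), proj(c,[.4482+.00866*.2,.2396+.001,z],s))
```

```text
zr 0.10551428994669325
top rel H-A [0.57322573 1.8189664 ]
scene bore [0.450973   0.23830227 0.09801429] shaft pt along [0.45338898 0.237238   0.06      ]
[[321.8210755  161.03238729]
 [322.88976049 151.23468483]] obs shaft u at v=162: 322.5
wrist bore [0.45229196 0.23440843 0.09701429]
[[278.57593165 193.43638066]] [[282.59704721 193.43173229]]
[[278.55387676 209.20282562]] [[282.72795939 209.19793546]]
[[278.53007753 226.21625254]] [[282.86922548 226.21109614]]
```

Run:
```python
from h import *
p,R=cmd()
for dz in(-.0,-.01,-.02): print(np.round(1000*R.T@np.array([-.0004,-.0014,dz]),1))
```

```text
[ 0.6 -1.   0.8]
[ 8.8 -1.1 -4.9]
[ 17.   -1.1 -10.6]
```

send_rows([
  {"tx":0.6,"ty":-1,"tz":0.8,"ax":0,"ay":0,"az":0,"fingers":0.3},
  {"tx":5,"ty":-1,"tz":-2,"ax":0,"ay":0,"az":0,"fingers":0.3},
  {"tx":9,"ty":-1,"tz":-5,"ax":0,"ay":0,"az":0,"fingers":0.3},
  {"tx":13,"ty":-1,"tz":-7.8,"ax":0,"ay":0,"az":0,"fingers":0.3},
  {"tx":17,"ty":-1,"tz":-10.6,"ax":0,"ay":0,"az":0,"fingers":0.3},
  {"tx":17,"ty":-1,"tz":-10.6,"ax":0,"ay":0,"az":0,"fingers":0.3},
  {"tx":17,"ty":-1,"tz":-10.6,"ax":0,"ay":0,"az":0,"fingers":0.3},
  {"tx":17,"ty":-1,"tz":-10.6,"ax":0,"ay":0,"az":0,"fingers":0.3},
])

```text
time_s: 16.5
tcp_pos: [0.4518, 0.2318, 0.0754]
tcp_rot: [0.231, 0.4, -0.444, 0.768]
ft_force: [1.0, 0.7, -0.6]
grip_width: 0.0477
```

Run:
```python
from h import *
sent((17,-1,-10.6));cmp()
s,c=shot("wrist","w13",(200,130,160,200),3);cmp()
s,c=shot("scene","s13",(280,110,90,75),8)
s,c=shot("top","t13",(130,195,80,75),9);cmp()
```

```text
t 16.5 cmd [0.4518 0.2322 0.0753] meas-cmd mm [-0.  -0.4  0.1] rot deg [ 0. -0. -0.] F [ 1.   0.7 -0.6] w 0.0477
t 16.55 cmd [0.4518 0.2322 0.0753] meas-cmd mm [-0.  -0.4  0.1] rot deg [ 0. -0. -0.] F [-0.5  0.2 -0.1] w 0.0472
t 16.65 cmd [0.4518 0.2322 0.0753] meas-cmd mm [-0.1 -0.4  0.1] rot deg [ 0. -0. -0.] F [ 0.5  0.  -0.7] w 0.0477
```

View pics/w13.png

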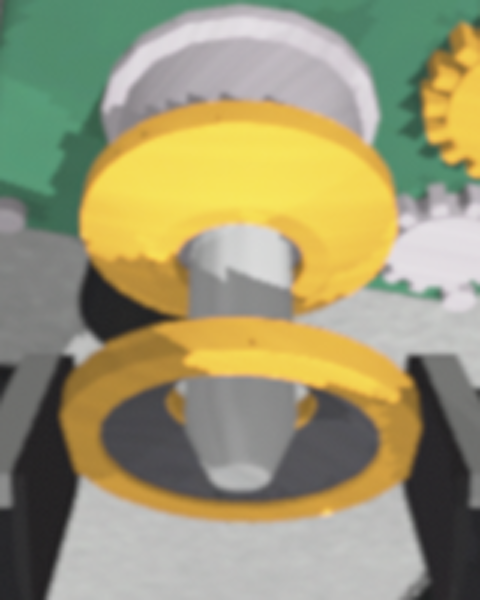

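View pics/s13.png

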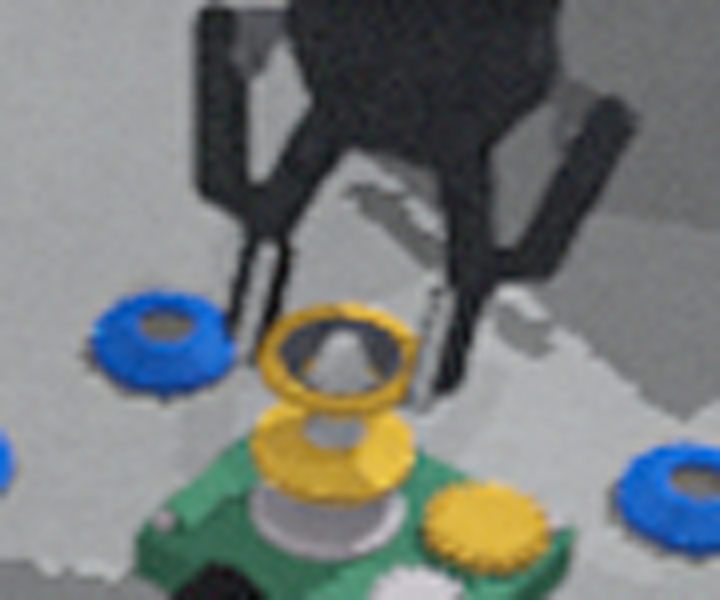

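View pics/t13.png

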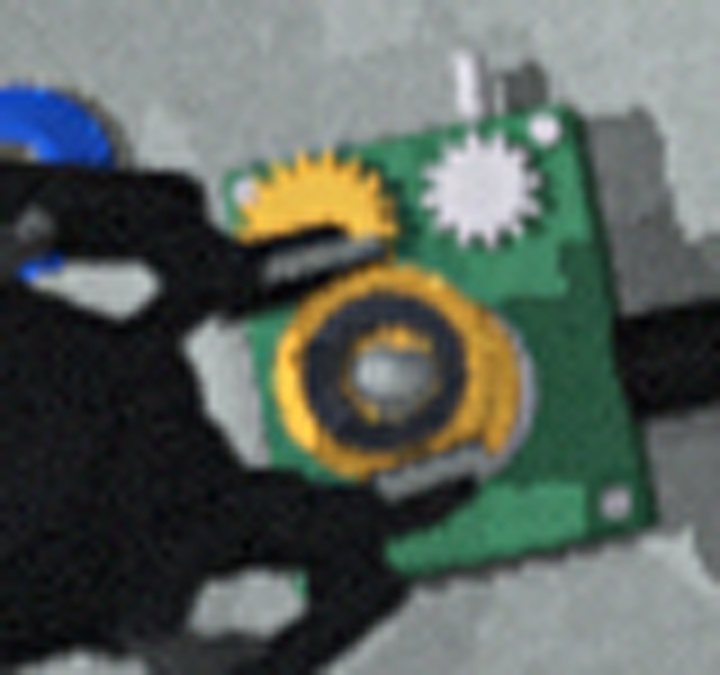

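send_rows([
  {"tx":4,"ty":0,"tz":-2.8,"ax":0,"ay":0,"az":0,"fingers":0.3},
  {"tx":8,"ty":0,"tz":-5.6,"ax":0,"ay":0,"az":0,"fingers":0.3},
  {"tx":12,"ty":0,"tz":-8.4,"ax":0,"ay":0,"az":0,"fingers":0.3},
  {"tx":15,"ty":0,"tz":-10.5,"ax":0,"ay":0,"az":0,"fingers":0.3},
  {"tx":16.4,"ty":0,"tz":-11.5,"ax":0,"ay":0,"az":0,"fingers":0.3},
  {"tx":16.4,"ty":0,"tz":-11.5,"ax":0,"ay":0,"az":0,"fingers":0.3},
  {"tx":16.4,"ty":0,"tz":-11.5,"ax":0,"ay":0,"az":0,"fingers":0.3},
  {"tx":16.4,"ty":0,"tz":-11.5,"ax":0,"ay":0,"az":0,"fingers":0.3},
])

```text
time_s: 17.65
tcp_pos: [0.4517, 0.2316, 0.0554]
tcp_rot: [0.231, 0.399, -0.444, 0.768]
ft_force: [-0.3, 0.1, 1.6]
grip_width: 0.0475
```

Run:
```python
from h import *
sent((16.4,0,-11.5));cmp()
s,c=shot("wrist","w14",(200,130,160,200),3);cmp()
```

```text
t 17.65 cmd [0.4518 0.2322 0.0552] meas-cmd mm [-0.1 -0.6  0.2] rot deg [ 0.  -0.1 -0. ] F [-0.3  0.1  1.6] w 0.0475
t 17.7 cmd [0.4518 0.2322 0.0552] meas-cmd mm [-0.1 -0.6  0.2] rot deg [ 0.  -0.1 -0. ] F [-0.6 -0.3  2.6] w 0.0476
```

View pics/w14.png

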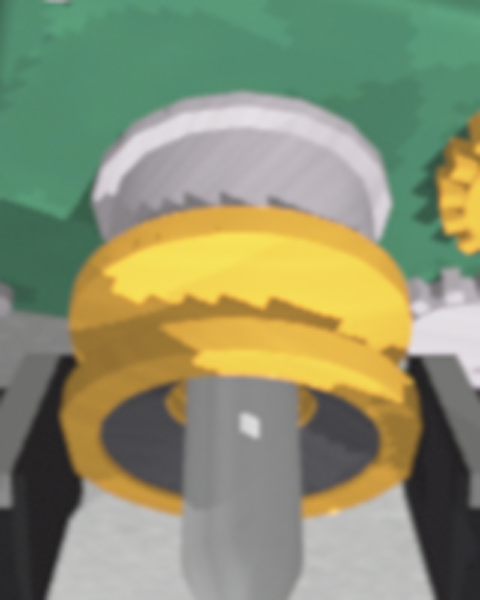

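send_rows([
  {"tx":0,"ty":0,"tz":0,"ax":0,"ay":0,"az":0,"fingers":0.65},
  {"tx":0,"ty":0,"tz":0,"ax":0,"ay":0,"az":0,"fingers":0.8},
  {"tx":0,"ty":0,"tz":0,"ax":0,"ay":0,"az":0,"fingers":1},
  {"tx":0,"ty":0,"tz":0,"ax":0,"ay":0,"az":0,"fingers":1},
  {"tx":-20,"ty":0,"tz":0,"ax":0,"ay":0,"az":0,"fingers":1},
  {"tx":-50,"ty":0,"tz":0,"ax":0,"ay":0,"az":0,"fingers":1},
  {"tx":-85,"ty":0,"tz":0,"ax":0,"ay":0,"az":0,"fingers":1},
  {"tx":-120,"ty":0,"tz":0,"ax":0,"ay":0,"az":0,"fingers":1},
])

```text
time_s: 18.7
tcp_pos: [0.4169, 0.2917, 0.1543]
tcp_rot: [0.231, 0.4, -0.444, 0.768]
ft_force: [0.9, 0.7, -0.2]
grip_width: 0.0856
```

Run:
```python
from h import *
sent((-120,0,0));cmp()
camera("top");camera("top")
s,c=shot("wrist","w15",(180,80,200,180),3);cmp()
s,c=shot("scene","s15",(280,110,90,75),8)
# next: vertical above far stool
plan([.498,-.268,.150],Rt(-24,0),0,cs())
p,R=cmd();a=p;b=np.array([.498,-.268,.15])
```

```text
t 18.7 cmd [0.4174 0.2917 0.1536] meas-cmd mm [-0.5 -0.   0.7] rot deg [ 0.  -0.  -0.1] F [ 0.9  0.7 -0.2] w 0.0856
t 18.85 cmd [0.4174 0.2917 0.1536] meas-cmd mm [0.6 1.3 1.1] rot deg [0.1 0.  0.2] F [ 0.1 -0.  -0.4] w 0.0853
TCP goal [ 0.498 -0.268  0.15 ] t [ 303.7 -209.8  428.4] a [ 52.22  32.28 -16.49]
```

View pics/w15.png

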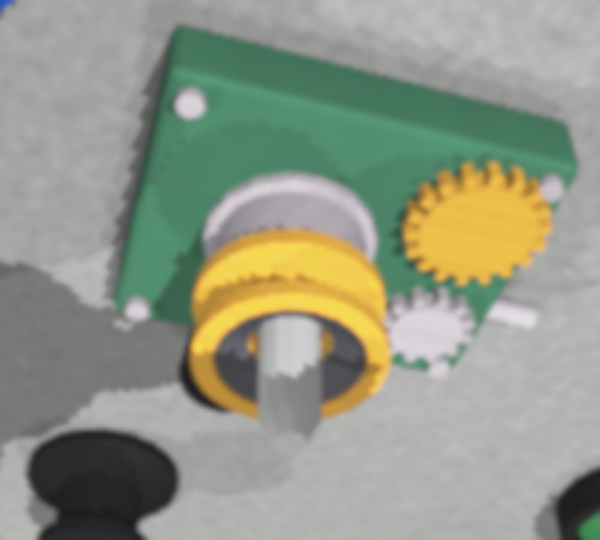

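View pics/s15.png

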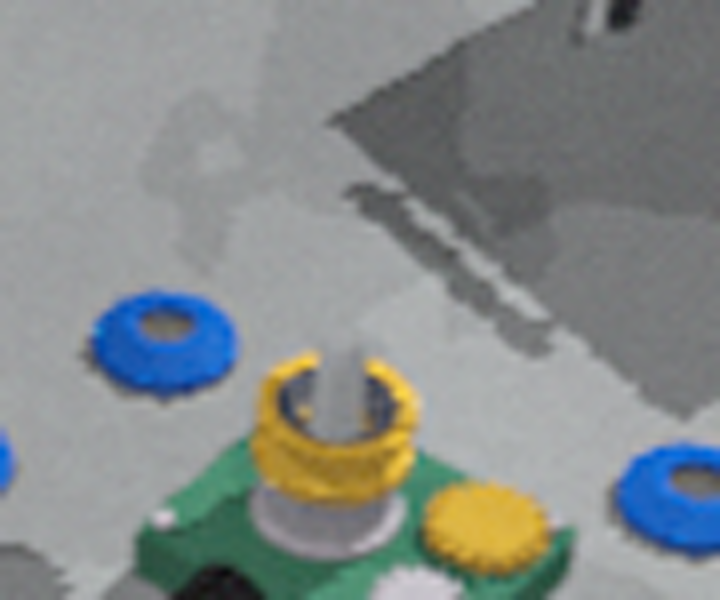

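send_rows([
  {"tx":30,"ty":-21,"tz":43,"ax":5.2,"ay":3.2,"az":-1.6,"fingers":1},
  {"tx":60,"ty":-42,"tz":86,"ax":10.4,"ay":6.4,"az":-3.3,"fingers":1},
  {"tx":91,"ty":-63,"tz":129,"ax":15.6,"ay":9.7,"az":-5,"fingers":1},
  {"tx":121,"ty":-84,"tz":171,"ax":20.9,"ay":12.9,"az":-6.6,"fingers":1},
  {"tx":152,"ty":-105,"tz":214,"ax":26.1,"ay":16.1,"az":-8.2,"fingers":1},
  {"tx":182,"ty":-126,"tz":257,"ax":31.3,"ay":19.4,"az":-9.9,"fingers":1},
  {"tx":213,"ty":-147,"tz":300,"ax":36.5,"ay":22.6,"az":-11.5,"fingers":1},
  {"tx":243,"ty":-168,"tz":343,"ax":41.8,"ay":25.8,"az":-13.2,"fingers":1},
])

```text
time_s: 19.9
tcp_pos: [0.4802, -0.159, 0.1499]
tcp_rot: [-0.533, -0.397, 0.578, -0.473]
ft_force: [1.1, 0.3, 0.3]
grip_width: 0.0854
```

Run:
```python
from h import *
sent((243,-168,343),(41.8,25.8,-13.2));cmp()
plan([.498,-.250,.150],Rt(-24,0),0,cs())
```

```text
t 19.9 cmd [ 0.4819 -0.1563  0.1508] meas-cmd mm [-1.7 -2.6 -0.9] rot deg [ 0.3  0.1 -0.1] F [1.1 0.3 0.3] w 0.0854
TCP goal [ 0.498 -0.25   0.15 ] t [12.8 37.4 86.5] a [10.42  6.48 -3.31]
```

send_rows([
  {"tx":6,"ty":19,"tz":45,"ax":5,"ay":3.2,"az":-1.6,"fingers":1},
  {"tx":13,"ty":38,"tz":88,"ax":10.4,"ay":6.5,"az":-3.3,"fingers":1},
  {"tx":13,"ty":38,"tz":88,"ax":10.4,"ay":6.5,"az":-3.3,"fingers":1},
  {"tx":13,"ty":38,"tz":88,"ax":10.4,"ay":6.5,"az":-3.3,"fingers":1},
  {"tx":13,"ty":38,"tz":88,"ax":10.4,"ay":6.5,"az":-3.3,"fingers":1},
  {"tx":13,"ty":38,"tz":88,"ax":10.4,"ay":6.5,"az":-3.3,"fingers":1},
  {"tx":13,"ty":38,"tz":88,"ax":10.4,"ay":6.5,"az":-3.3,"fingers":1},
  {"tx":13,"ty":38,"tz":88,"ax":10.4,"ay":6.5,"az":-3.3,"fingers":1},
])

```text
time_s: 20.9
tcp_pos: [0.4979, -0.2517, 0.1506]
tcp_rot: [-0.593, -0.385, 0.593, -0.386]
ft_force: [-0.5, 0.4, 0.3]
grip_width: 0.0854
```

Run:
```python
from h import *
sent((13,38,88),(10.4,6.5,-3.3));cmp()
s,c=shot("wrist","w16");cmp();print(np.round(read_state()["qpos"],2))
w=washerxy(c,cs(),(180,120,200,180),.04,[.498,-.269])
```

```text
t 20.9 cmd [ 0.4983 -0.2516  0.15  ] meas-cmd mm [-0.4 -0.   0.6] rot deg [-0.  -0.1  0. ] F [-0.5  0.4  0.3] w 0.0854
t 20.95 cmd [ 0.4983 -0.2516  0.15  ] meas-cmd mm [-0.4 -0.1  0.5] rot deg [ 0.  -0.1  0. ] F [-0.3 -0.5  0.3] w 0.0853
[-0.58  0.38 -0.13  1.06 -0.    1.41]
washer [ 0.4982 -0.2679] size err px -0.02 of 58.2
```

View pics/w16.png

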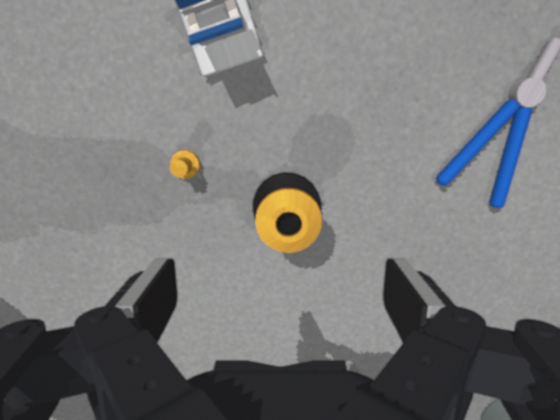

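Run:
```python
from h import *
way([([.4982,-.268,.0425],Rt(-24,0))],.011)
```

```text
[118.5, 6.6, 15.0] [0.0, -0.0, -0.0] tcp [0.498, -0.268, 0.032]
```

send_rows([
  {"tx":30,"ty":6.6,"tz":15,"ax":0,"ay":0,"az":0,"fingers":1},
  {"tx":60,"ty":6.6,"tz":15,"ax":0,"ay":0,"az":0,"fingers":1},
  {"tx":95,"ty":6.6,"tz":15,"ax":0,"ay":0,"az":0,"fingers":1},
  {"tx":118.5,"ty":6.6,"tz":15,"ax":0,"ay":0,"az":0,"fingers":1},
  {"tx":118.5,"ty":6.6,"tz":15,"ax":0,"ay":0,"az":0,"fingers":1},
  {"tx":118.5,"ty":6.6,"tz":15,"ax":0,"ay":0,"az":0,"fingers":0.5},
  {"tx":118.5,"ty":6.6,"tz":15,"ax":0,"ay":0,"az":0,"fingers":0.3},
  {"tx":118.5,"ty":6.6,"tz":15,"ax":0,"ay":0,"az":0,"fingers":0.3},
])

```text
time_s: 21.95
tcp_pos: [0.499, -0.2695, 0.034]
tcp_rot: [0.593, 0.384, -0.593, 0.386]
ft_force: [-0.2, 0.7, 4.5]
grip_width: 0.0473
```

Run:
```python
from h import *
sent((118.5,6.6,15));cmp()
s,c=shot("wrist","w17",(190,190,180,180),3);cmp()
s,c=shot("scene","s17",(100,230,110,90),7)
```

```text
t 21.95 cmd [ 0.4982 -0.268   0.0315] meas-cmd mm [ 0.8 -1.5  2.5] rot deg [ 0.  -0.1  0.2] F [-0.2  0.7  4.5] w 0.0473
t 22.0 cmd [ 0.4982 -0.268   0.0315] meas-cmd mm [ 0.8 -1.5  2.5] rot deg [ 0.  -0.1  0.2] F [-1.1  0.1  5.6] w 0.0476
```

View pics/w17.png

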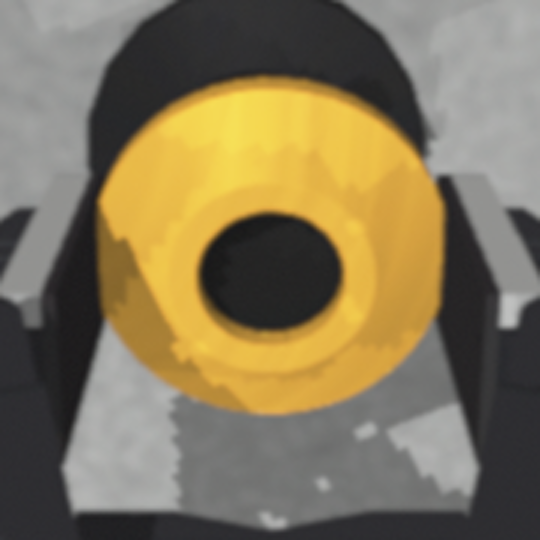

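View pics/s17.png

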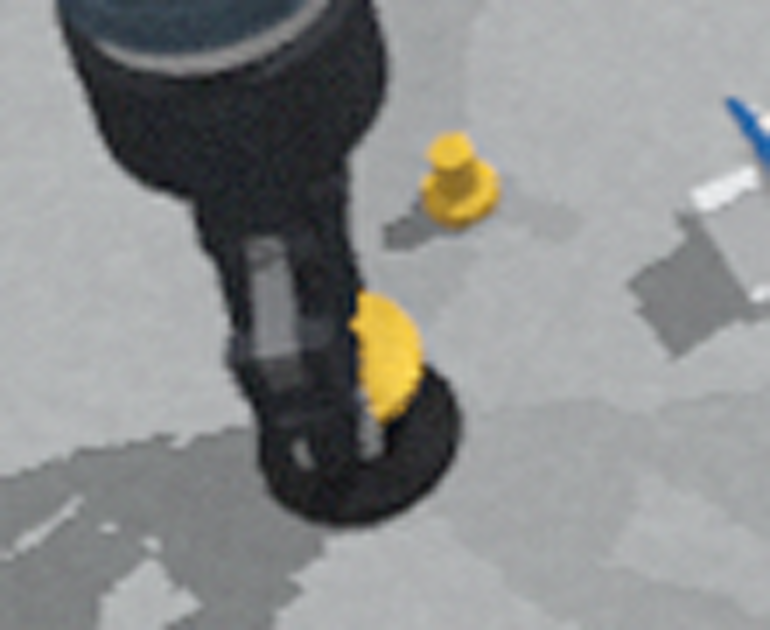

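Run:
```python
from h import *
a=np.array([.4982,-.268,.0425]);b=np.array([.448,.239,.150]);m=a+[0,0,.0875]
n=10
way([(a+[0,0,.04],Rt(-24,0)),(m,Rt(-24,0))]+[(m+(b-m)*k/n,Rt(-24+54*k/n,0)) for k in(1,2,3,4,5,6)],.011)
```

```text
[-40.0, -0.0, 0.0] [0.0, -0.0, -0.0] tcp [0.498, -0.268, 0.072]
[-87.5, -0.0, -0.0] [0.0, -0.0, -0.0] tcp [0.498, -0.268, 0.119]
[-89.4, -25.2, -44.3] [-5.4, -0.0, -0.0] tcp [0.493, -0.217, 0.121]
[-91.4, -50.4, -88.6] [-10.8, -0.0, -0.0] tcp [0.488, -0.167, 0.123]
[-93.4, -75.6, -132.9] [-16.2, -0.0, -0.0] tcp [0.483, -0.116, 0.125]
[-95.4, -100.8, -177.1] [-21.6, -0.0, -0.0] tcp [0.478, -0.065, 0.127]
[-97.4, -126.0, -221.4] [-27.0, -0.0, -0.0] tcp [0.473, -0.015, 0.129]
[-99.4, -151.2, -265.7] [-32.4, -0.0, -0.0] tcp [0.468, 0.036, 0.131]
```

send_rows([
  {"tx":-40,"ty":0,"tz":0,"ax":0,"ay":0,"az":0,"fingers":0.3},
  {"tx":-87,"ty":0,"tz":0,"ax":0,"ay":0,"az":0,"fingers":0.3},
  {"tx":-89,"ty":-25,"tz":-44,"ax":-5.4,"ay":0,"az":0,"fingers":0.3},
  {"tx":-91,"ty":-50,"tz":-89,"ax":-10.8,"ay":0,"az":0,"fingers":0.3},
  {"tx":-93,"ty":-76,"tz":-133,"ax":-16.2,"ay":0,"az":0,"fingers":0.3},
  {"tx":-95,"ty":-101,"tz":-177,"ax":-21.6,"ay":0,"az":0,"fingers":0.3},
  {"tx":-97,"ty":-126,"tz":-221,"ax":-27,"ay":0,"az":0,"fingers":0.3},
  {"tx":-99,"ty":-151,"tz":-266,"ax":-32.4,"ay":0,"az":0,"fingers":0.3},
])

```text
time_s: 23.05
tcp_pos: [0.4683, 0.0374, 0.1319]
tcp_rot: [0.462, 0.535, -0.461, 0.537]
ft_force: [-0.0, 0.6, -0.3]
grip_width: 0.0473
```

Run:
```python
from h import *
sent((-99,-151,-266),(-32.4,0,0));cmp()
a=np.array([.4982,-.268,.0425]);b=np.array([.448,.239,.150]);m=a+[0,0,.0875]
n=10
way([(m+(b-m)*k/n,Rt(-24+54*k/n,0)) for k in(7,8,9,10)],.011)
```

```text
t 23.05 cmd [0.4684 0.0364 0.1306] meas-cmd mm [-0.   1.1  1.2] rot deg [-0.1 -0.1  0.1] F [-0.   0.6 -0.3] w 0.0473
[-2.4, 2.1, -50.7] [-5.4, -0.0, -0.0] tcp [0.463, 0.087, 0.133]
[-4.3, 4.6, -101.6] [-10.8, -0.0, -0.0] tcp [0.458, 0.138, 0.135]
[-6.3, 7.1, -152.5] [-16.2, -0.0, -0.0] tcp [0.453, 0.188, 0.137]
[-8.3, 9.5, -203.4] [-21.6, -0.0, -0.0] tcp [0.448, 0.239, 0.139]
```

send_rows([
  {"tx":-2.4,"ty":2,"tz":-51,"ax":-5.4,"ay":0,"az":0,"fingers":0.3},
  {"tx":-4.3,"ty":5,"tz":-102,"ax":-10.8,"ay":0,"az":0,"fingers":0.3},
  {"tx":-6.3,"ty":7,"tz":-153,"ax":-16.2,"ay":0,"az":0,"fingers":0.3},
  {"tx":-8.3,"ty":9.5,"tz":-203.4,"ax":-21.6,"ay":0,"az":0,"fingers":0.3},
  {"tx":-8.3,"ty":9.5,"tz":-203.4,"ax":-21.6,"ay":0,"az":0,"fingers":0.3},
  {"tx":-8.3,"ty":9.5,"tz":-203.4,"ax":-21.6,"ay":0,"az":0,"fingers":0.3},
  {"tx":-8.3,"ty":9.5,"tz":-203.4,"ax":-21.6,"ay":0,"az":0,"fingers":0.3},
  {"tx":-8.3,"ty":9.5,"tz":-203.4,"ax":-21.6,"ay":0,"az":0,"fingers":0.3},
])

```text
time_s: 24.05
tcp_pos: [0.448, 0.2375, 0.139]
tcp_rot: [0.354, 0.612, -0.355, 0.612]
ft_force: [1.3, 0.6, -0.0]
grip_width: 0.0476
```

Run:
```python
from h import *
sent((-8.3,9.5,-203.4),(-21.6,0,0));cmp()
s,c=shot("wrist","w18");cmp()
cam=c;p,R=cmd()
mm,b=hullmask(c,(215,225,128,110))
J=R[:,1];L=np.cross([0,0,1],J);rim=p-R[:,0]*.010
f=lambda x:((lambda ax:(rim+R@(np.array(x[:3])*.001)+.003*ax,ax))(np.array([0,0,1.])*np.cos(np.radians(x[3]))+L*np.sin(np.radians(x[3]))))
for x0 in([0,0,0,0],[2,0,0,4]): print(fitpose([(c,cs(),mm,b,1)],f,x0,[2,2,2,5]))
s,c=shot("top","t18",(130,195,80,75),9)
s,c=shot("scene","s18",(280,100,90,75),8)
```

```text
t 24.05 cmd [0.448 0.239 0.139] meas-cmd mm [ 0.  -1.5 -0. ] rot deg [ 0.2 -0.  -0. ] F [ 1.3  0.6 -0. ] w 0.0476
t 24.1 cmd [0.448 0.239 0.139] meas-cmd mm [ 0.  -1.4 -0. ] rot deg [ 0.1 -0.  -0. ] F [-0.2  0.  -0.8] w 0.0471
(array([ 1.23292967,  0.10340808, -0.18505827,  0.54923699]), np.float64(168.69803921568626))
(array([2.40597015, 0.09815475, 0.05807542, 3.74290136]), np.float64(166.59607843137255))
```

View pics/w18.png

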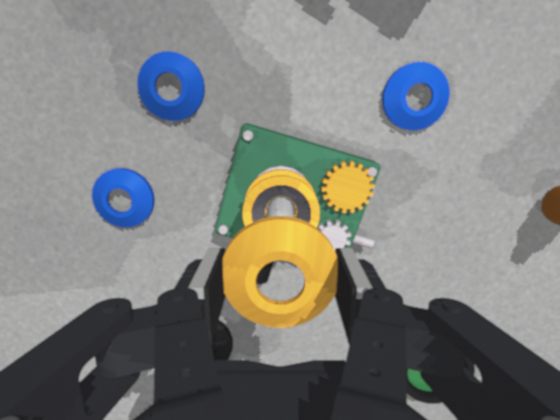

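View pics/t18.png

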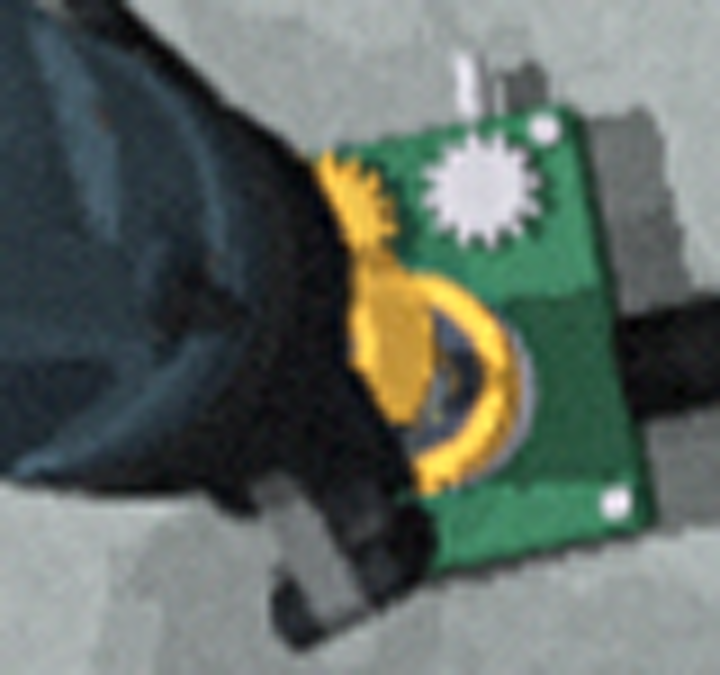

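View pics/s18.png

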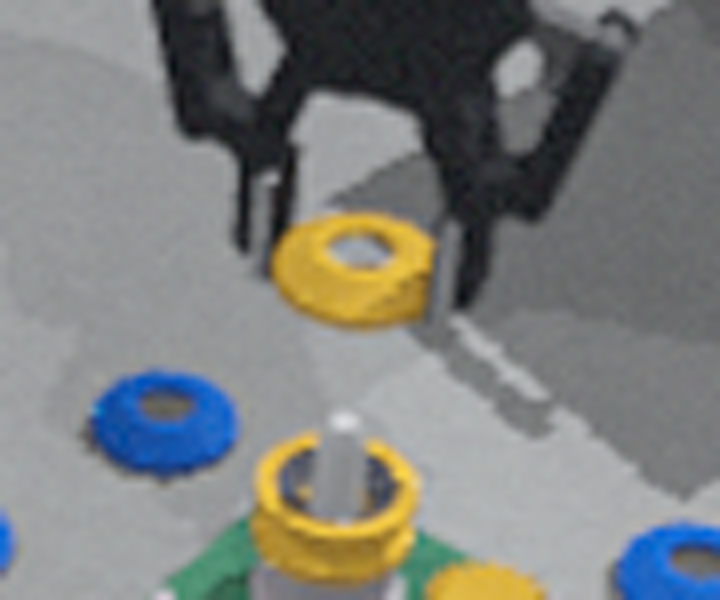

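Run:
```python
from h import *
S=camera("scene");c=camera("wrist")
P=proj(S,[[.448,.239,.1565],[.448,.239,.091]]);print("pred diff",P[0]-P[1],"obs",np.array([360-345,250-416])/8, P[1],(280+345/8,100+416/8))
im=cv2.cvtColor(c["frame"],cv2.COLOR_RGB2BGR);cv2.imwrite("pics/w18c.png",cv2.resize(im[150:300,210:350],None,fx=4,fy=4,interpolation=cv2.INTER_CUBIC))
print(proj(c,[[.448,.239,.091],[.448,.239,.083],[.448,.239,.067]],cs()));cmp()
```

```text
pred diff [  2.39384259 -22.04096291] obs [  1.875 -20.75 ] [322.64990845 151.28767325] (323.125, 152.0)
[[279.5299328  227.6699504 ]
 [279.52968206 223.19869822]
 [279.52923193 215.17186782]]
t 24.3 cmd [0.448 0.239 0.139] meas-cmd mm [-0.1 -0.8 -0.1] rot deg [ 0.1 -0.  -0. ] F [ 0.4  0.9 -0.5] w 0.0474
```

View pics/w18c.png

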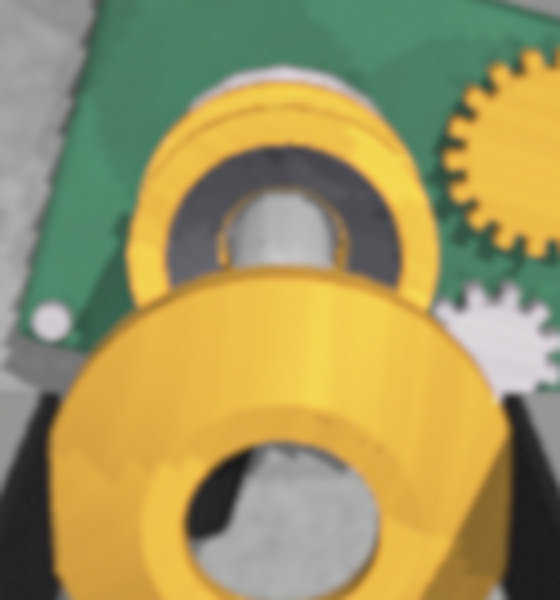

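send_rows([
  {"tx":15,"ty":0,"tz":0,"ax":0,"ay":0,"az":0,"fingers":0.3},
  {"tx":30,"ty":0,"tz":0,"ax":0,"ay":0,"az":0,"fingers":0.3},
  {"tx":44,"ty":0,"tz":0,"ax":0,"ay":0,"az":0,"fingers":0.3},
  {"tx":50,"ty":0,"tz":0,"ax":0,"ay":0,"az":0,"fingers":0.3},
  {"tx":50,"ty":0,"tz":0,"ax":0,"ay":0,"az":0,"fingers":0.3},
  {"tx":50,"ty":0,"tz":0,"ax":0,"ay":0,"az":0,"fingers":0.3},
  {"tx":50,"ty":0,"tz":0,"ax":0,"ay":0,"az":0,"fingers":0.3},
  {"tx":50,"ty":0,"tz":0,"ax":0,"ay":0,"az":0,"fingers":0.3},
])

```text
time_s: 25.3
tcp_pos: [0.4482, 0.2386, 0.0893]
tcp_rot: [0.354, 0.612, -0.354, 0.613]
ft_force: [1.2, 0.8, -0.9]
grip_width: 0.0474
```

Run:
```python
from h import *
sent((50,0,0));cmp()
s,c=shot("wrist","w19",(200,170,160,160),4);cmp()
s,c=shot("scene","s19",(280,110,90,75),8)
```

```text
t 25.3 cmd [0.448 0.239 0.089] meas-cmd mm [ 0.2 -0.4  0.3] rot deg [ 0.  -0.1  0. ] F [ 1.2  0.8 -0.9] w 0.0474
t 25.35 cmd [0.448 0.239 0.089] meas-cmd mm [ 0.1 -0.4  0.3] rot deg [ 0. -0.  0.] F [ 0.2  0.  -1. ] w 0.0475
```

View pics/w19.png

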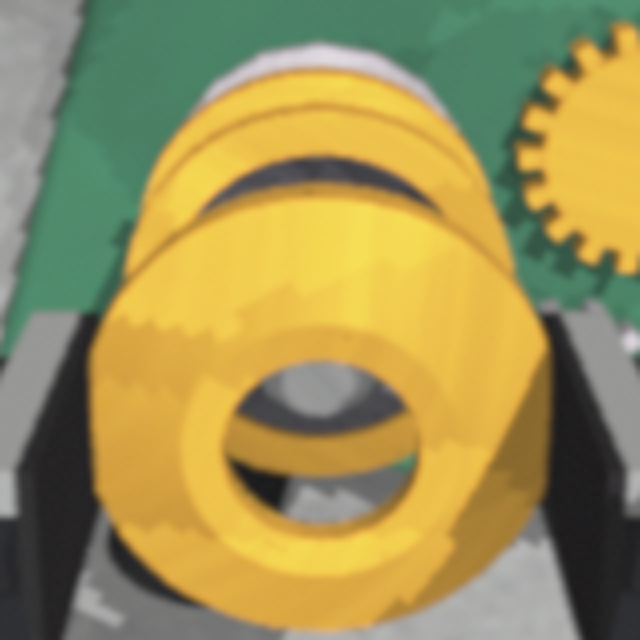

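View pics/s19.png

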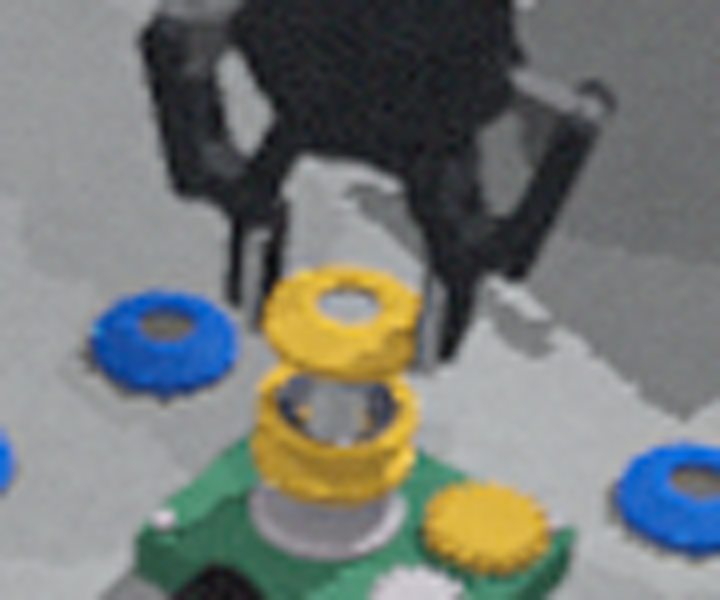

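Run:
```python
from h import *
c=camera("wrist");s=cs()
print("tip pred",proj(c,[.448,.239,.091],s),"obs",200+318/4,170+388/4,"; bore top pred(z .106)",proj(c,[[.448,.239,.106],[.448,.239,.104]],s),"obs",200+321/4,170+442/4)
print("1mm L:",proj(c,[.4475,.23987,.091],s))
```

```text
tip pred [[279.48167264 265.7346072 ]] obs 279.5 267.0 ; bore top pred(z .106) [[279.47738472 282.25484286]
 [279.47800687 279.85785935]] obs 280.25 280.5
1mm L: [[279.48655719 263.66537841]]
```

send_rows([
  {"tx":4,"ty":0,"tz":0.5,"ax":0,"ay":0,"az":0,"fingers":0.3},
  {"tx":8,"ty":0,"tz":0.5,"ax":0,"ay":0,"az":0,"fingers":0.3},
  {"tx":12,"ty":0,"tz":0.5,"ax":0,"ay":0,"az":0,"fingers":0.3},
  {"tx":16,"ty":0,"tz":0.5,"ax":0,"ay":0,"az":0,"fingers":0.3},
  {"tx":19,"ty":0,"tz":0.5,"ax":0,"ay":0,"az":0,"fingers":0.3},
  {"tx":21,"ty":0,"tz":0.5,"ax":0,"ay":0,"az":0,"fingers":0.3},
  {"tx":21,"ty":0,"tz":0.5,"ax":0,"ay":0,"az":0,"fingers":0.3},
  {"tx":21,"ty":0,"tz":0.5,"ax":0,"ay":0,"az":0,"fingers":0.3},
])

```text
time_s: 26.45
tcp_pos: [0.4482, 0.2381, 0.068]
tcp_rot: [0.354, 0.612, -0.354, 0.613]
ft_force: [-0.4, 0.2, -0.3]
grip_width: 0.0474
```

Run:
```python
from h import *
sent((21,0,.5));cmp()
s,c=shot("wrist","w20",(200,170,160,160),4);cmp()
s,c=shot("scene","s20",(280,110,90,75),8);cmp()
```

```text
t 26.45 cmd [0.4483 0.2386 0.068 ] meas-cmd mm [-0.  -0.5  0. ] rot deg [ 0. -0. -0.] F [-0.4  0.2 -0.3] w 0.0474
t 26.5 cmd [0.4483 0.2386 0.068 ] meas-cmd mm [-0.  -0.4  0.1] rot deg [ 0. -0. -0.] F [-0.4  0.3 -0.7] w 0.0474
t 26.55 cmd [0.4483 0.2386 0.068 ] meas-cmd mm [-0.  -0.4  0.1] rot deg [ 0. -0. -0.] F [ 0.4 -0.1 -1.4] w 0.0473
```

View pics/w20.png

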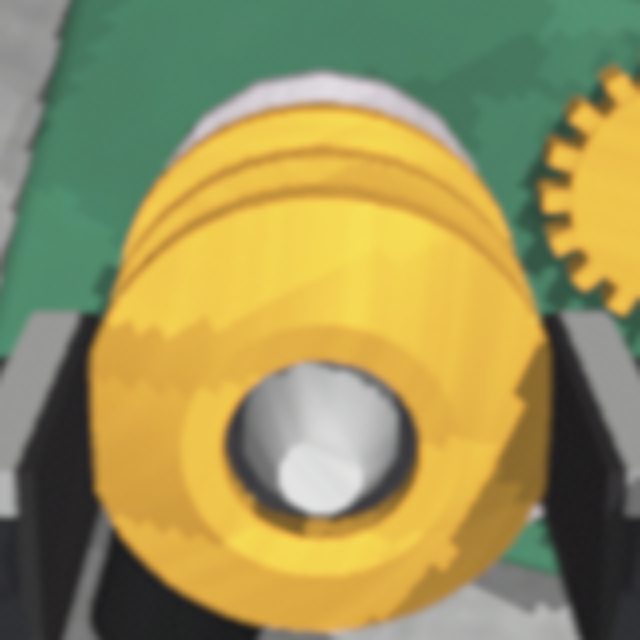

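View pics/s20.png

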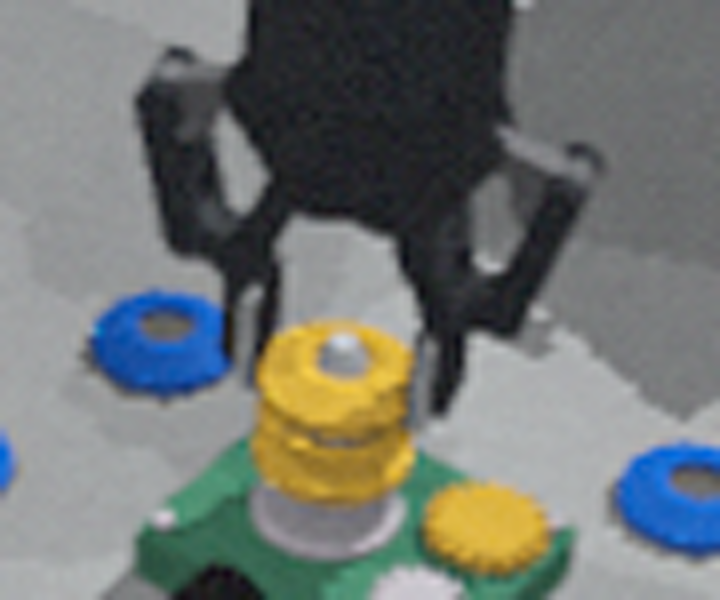

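send_rows([
  {"tx":1,"ty":0,"tz":0,"ax":0,"ay":0,"az":0,"fingers":0.3},
  {"tx":2,"ty":0,"tz":0,"ax":0,"ay":0,"az":0,"fingers":0.3},
  {"tx":2,"ty":0,"tz":0,"ax":0,"ay":0,"az":0,"fingers":0.3},
  {"tx":2,"ty":0,"tz":0,"ax":0,"ay":0,"az":0,"fingers":0.65},
  {"tx":2,"ty":0,"tz":0,"ax":0,"ay":0,"az":0,"fingers":0.8},
  {"tx":2,"ty":0,"tz":0,"ax":0,"ay":0,"az":0,"fingers":1},
  {"tx":2,"ty":0,"tz":0,"ax":0,"ay":0,"az":0,"fingers":1},
  {"tx":2,"ty":0,"tz":0,"ax":0,"ay":0,"az":0,"fingers":1},
])

```text
time_s: 27.55
tcp_pos: [0.4481, 0.238, 0.0659]
tcp_rot: [0.354, 0.612, -0.354, 0.612]
ft_force: [-0.0, -0.1, -0.3]
grip_width: 0.0852
```

Run:
```python
from h import *
sent((2,0,0));cmp()
s,c=shot("wrist","w21",(200,170,160,160),4);cmp()
s,c=shot("scene","s21",(280,110,90,75),8);cmp()
```

```text
t 27.55 cmd [0.4483 0.2386 0.066 ] meas-cmd mm [-0.2 -0.5 -0.1] rot deg [ 0. -0. -0.] F [-0.  -0.1 -0.3] w 0.0852
t 27.6 cmd [0.4483 0.2386 0.066 ] meas-cmd mm [-0.1 -0.5 -0. ] rot deg [ 0. -0. -0.] F [0.7 0.1 0.8] w 0.0855
t 27.65 cmd [0.4483 0.2386 0.066 ] meas-cmd mm [-0.1 -0.5 -0.1] rot deg [ 0. -0. -0.] F [-0.  -0.9  1. ] w 0.0853
```

View pics/w21.png

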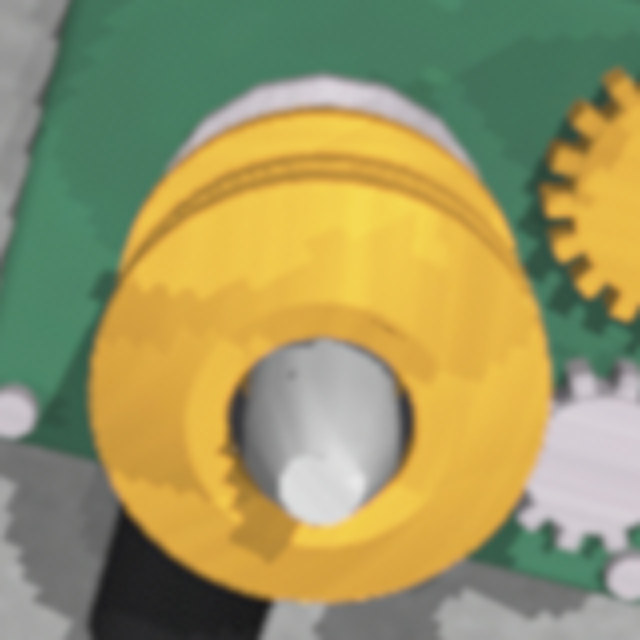

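View pics/s21.png

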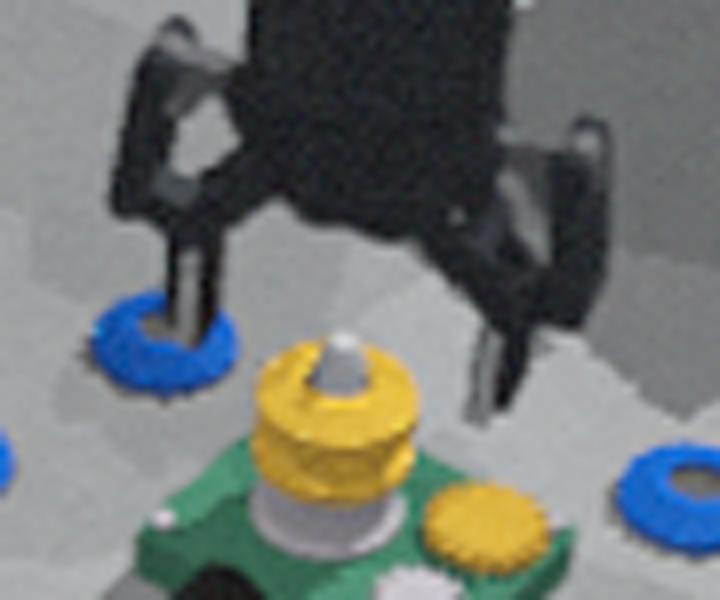

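send_rows([
  {"tx":-20,"ty":0,"tz":0,"ax":0,"ay":0,"az":0,"fingers":1},
  {"tx":-50,"ty":0,"tz":0,"ax":0,"ay":0,"az":0,"fingers":1},
  {"tx":-85,"ty":0,"tz":-10,"ax":0,"ay":0,"az":0,"fingers":1},
  {"tx":-100,"ty":0,"tz":-50,"ax":0,"ay":0,"az":0,"fingers":1},
  {"tx":-100,"ty":0,"tz":-50,"ax":0,"ay":0,"az":0,"fingers":1},
  {"tx":-100,"ty":0,"tz":-50,"ax":0,"ay":0,"az":0,"fingers":1},
  {"tx":-100,"ty":0,"tz":-50,"ax":0,"ay":0,"az":0,"fingers":1},
  {"tx":-100,"ty":0,"tz":-50,"ax":0,"ay":0,"az":0,"fingers":1},
])

```text
time_s: 28.65
tcp_pos: [0.423, 0.2807, 0.1653]
tcp_rot: [0.353, 0.612, -0.355, 0.612]
ft_force: [-0.0, 0.3, -0.2]
grip_width: 0.0855
```

Run:
```python
from h import *
sent((-100,0,-50));cmp()
s,c=shot("wrist","w22",(200,50,160,160),4);cmp()
mm,b=hullmask(c,(240,60,90,110))
s,c=shot("scene","s22",(280,110,90,75),8)
s,c=shot("scene","s22f");s,t=shot("top","t22f")
print("pred scene: bottom flange z.045, w0/w1 z.056,w1/w2 .067,top .078:",proj(c,[[.448,.239,z] for z in(.045,.056,.067,.078,.091)]))
```

```text
t 28.65 cmd [0.4232 0.2818 0.166 ] meas-cmd mm [-0.2 -1.1 -0.7] rot deg [ 0.1 -0.  -0.1] F [-0.   0.3 -0.2] w 0.0855
t 28.7 cmd [0.4232 0.2818 0.166 ] meas-cmd mm [-0.2 -1.  -0.6] rot deg [ 0.1 -0.  -0.1] F [ 0.4 -0.2  0. ] w 0.0856Traceback (most recent call last):
  File "<stdin>", line 4, in <module>
  File "h.py", line 91, in hullmask
    m=brass(c,box);cn=max(cv2.findContours(m,0,2)[0],key=cv2.contourArea);mm=np.zeros_like(m);cv2.drawContours(mm,[cv2.convexHull(cn)],-1,255,-1)
                      ~~~^^^^^^^^^^^^^^^^^^^^^^^^^^^^^^^^^^^^^^^^^^^^^^^^
ValueError: max() iterable argument is empty
```

View pics/w22.png

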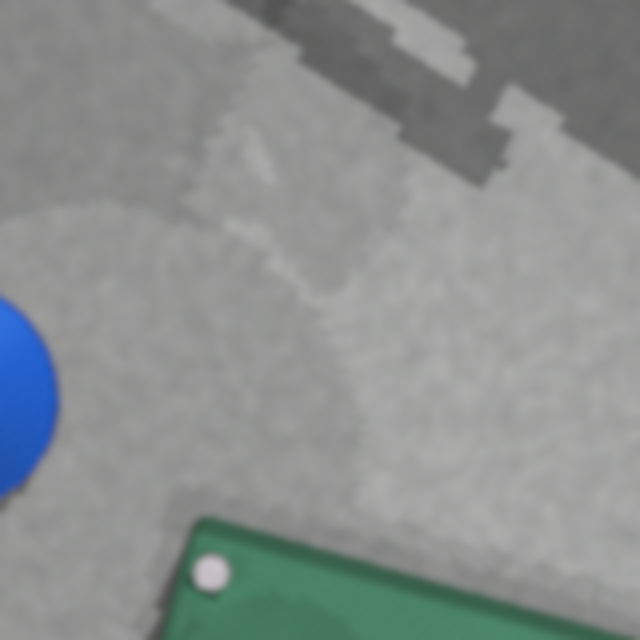

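Run:
```python
from h import *
s,w=shot("wrist","w23")
s,c=shot("scene","s22",(280,110,90,75),8)
s,t=shot("top","t22f");s,c=shot("scene","s22f")
cmp()
print("pred scene flange, .056,.067,.078,tip:",proj(c,[[.448,.239,z] for z in(.045,.056,.067,.078,.091)]).round(1).tolist())
a=np.linspace(0,2*np.pi,90)
for z,r in((.067,.025),(.072,.025),(.078,.014),(.045,.025)):
    P=proj(c,np.c_[.448+r*np.cos(a),.239+r*np.sin(a),0*a+z]);print(z,r,((P.min(0)-[280,110])*8).round(),((P.max(0)-[280,110])*8).round())
    P=proj(w,np.c_[.448+r*np.cos(a),.239+r*np.sin(a),0*a+z],cs());print("   w",P.min(0).round(1),P.max(0).round(1))
```

```text
t 28.9 cmd [0.4232 0.2818 0.166 ] meas-cmd mm [-0.1 -0.6 -0.2] rot deg [ 0.1 -0.  -0. ] F [-0.2 -0.4 -0.6] w 0.0856
pred scene flange, .056,.067,.078,tip: [[321.1, 165.7], [321.5, 162.3], [321.8, 158.9], [322.2, 155.4], [322.6, 151.3]]
0.067 0.025 [253. 339.] [416. 445.]
   w [246.8 235.6] [312.4 295.6]
0.072 0.025 [255. 327.] [418. 432.]
   w [246.2 238.1] [313. 299.]
0.078 0.014 [292. 334.] [383. 393.]
   w [260.4 255.4] [298.7 290.1]
0.045 0.025 [249. 394.] [409. 499.]
   w [249.2 225.7] [309.9 281.8]
```

View pics/w23.png

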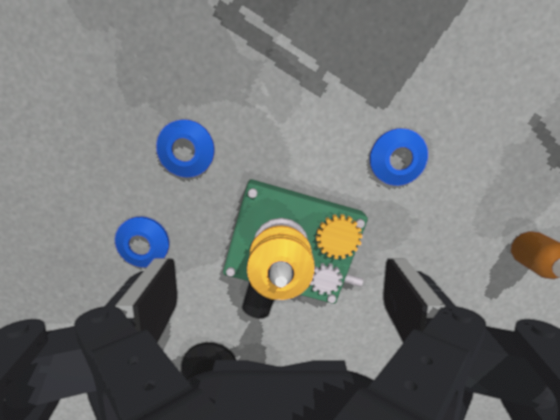

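View pics/s22.png

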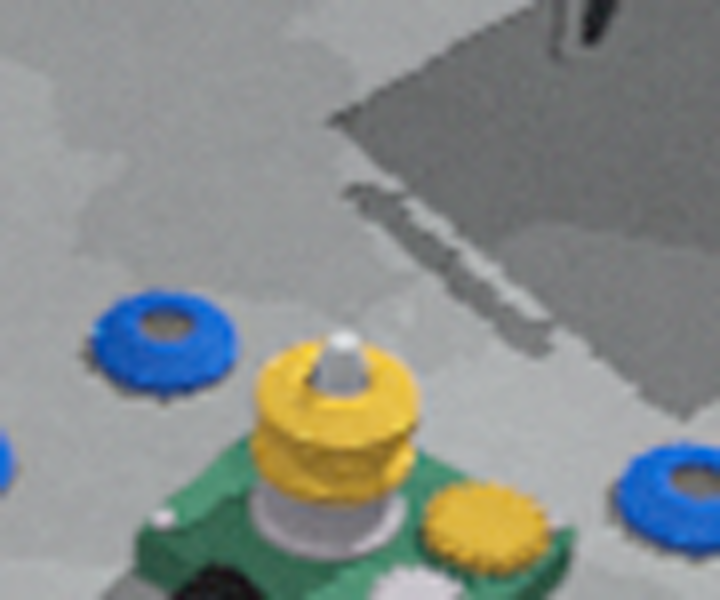

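View pics/t22f.png

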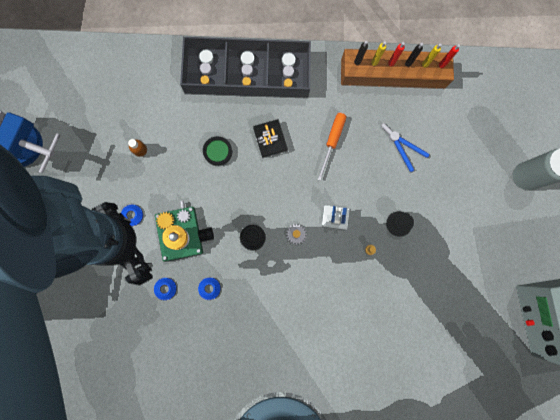

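The stack shows three washers closed up against each other. The top rim in the scene crop spans columns 255–420 (predicted 255–418), and its rows are about 1 px low, which matches that camera's standing bias. In the top view both stools are empty and the bystanders are where they started.

```bash
python3 -c "
from rig import *
print(finish_job())"
```

```text
the job is handed in; nothing more can be done
None
```

I put both loose washers on the arbor in the alternating order and handed the job in at about 29 s of the 72 s allowed; `finish_job()` gave no verdict.

- **Middle washer:** I took it from the nearer stool with the tool tilted and stood it on edge in the turning stand. I regripped it from the other side and set it on the arbor narrow end down. It had leaned about 15° in the slot, so I allowed for that in the turn.
- **Top washer:** I took it from the far stool and let it drop the last few millimetres onto the arbor, narrow end up.

**Last checks:**
- The pictures show the three washers closed up, level and around the arbor. The top washer's rim was within about 1 px of where it should be in the scene camera.
- The gripper is open and clear of the stack, with about 0 N on the wrist. Nothing else on the bench looks moved.
- **Disagreements:** the cameras differed from each other by up to about 5 mm, and the joint readings jittered by 1–2 mm. I therefore set the last alignments by comparing bore and arbor in the same picture. I did not measure the final heights and tilts any finer than these pictures allow.

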